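# Punch the pattern gauges and hang them up

## Task

Work through the flat copper gauges that are on the bench one at a time, the longest first and the shortest last: slide the gauge, flat on the worktop, under the bench punch so that its dark spot is right below the tip, press the punch's knob fully down for a moment, then hang that gauge by its eye on the stand's peg before starting the next. At the end all of them hang freely and still from the peg; leave the loose tiles, tape roll and marker where they are.

Things in the scene. Friction and masses are not known exactly. Their poses are not given: they have to be found in the camera images.
- gauge_long: Flat copper pattern gauge, 205 x 46 x 6 mm, loose, lying flat at the start, may be absent; a 26 mm round hole (the eye) at one square end; the other end round with a dark spot 12 mm across on a thin cross; both faces alike. Origin at its centre, mid thickness; +x runs along it to the eye, z is the plate's normal. About 150 g, evenly spread.
- gauge_long_eye (a point): Centre of the eye of gauge_long, mid thickness, 84.5 mm from the plate's centre along +x, 18 mm from its end.
- gauge_long_spot (a point): Centre of the dark spot of gauge_long, mid thickness, 80.5 mm from the plate's centre along -x, 22 mm from its end.
- gauge_mid: Flat copper pattern gauge, 180 x 46 x 6 mm, loose, lying flat at the start, may be absent; a 26 mm round hole (the eye) at one square end; the other end square with a dark spot 12 mm across on a thin cross; both faces alike. Origin at its centre, mid thickness; +x runs along it to the eye, z is the plate's normal. About 130 g, evenly spread.
- gauge_mid_eye (a point): Centre of the eye of gauge_mid, mid thickness, 72.0 mm from the plate's centre along +x, 18 mm from its end.
- gauge_mid_spot (a point): Centre of the dark spot of gauge_mid, mid thickness, 68.0 mm from the plate's centre along -x, 22 mm from its end.
- gauge_short: Flat copper pattern gauge, 155 x 46 x 6 mm, loose, lying flat at the start, may be absent; a 26 mm round hole (the eye) at one square end; the other end pointed with a dark spot 12 mm across on a thin cross; both faces alike. Origin at its centre, mid thickness; +x runs along it to the eye, z is the plate's normal. About 110 g, evenly spread.
- gauge_short_eye (a point): Centre of the eye of gauge_short, mid thickness, 59.5 mm from the plate's centre along +x, 18 mm from its end.
- gauge_short_spot (a point): Centre of the dark spot of gauge_short, mid thickness, 55.5 mm from the plate's centre along -x, 22 mm from its end.
- press: Grey bench dot punch, fixed C-frame; the work slides on the bare worktop under it. Origin on the worktop straight under the tip. Throat open to -x (the robot) and both sides; column front 60 mm behind the tip (+x); overhead arm 36 mm wide, 56 to 86 mm up, from 18 mm in front of the tip backwards, with a collar below it down to 44 mm; foot at x 50 to 155 mm, 110 mm wide.
- punch (a joint): Downward travel of the spring-loaded punch, m: 0 at rest (up), 0.012 fully down. Springs back up by itself; about 1.5 N starts it and 6 N holds it fully down.
- punch_tip (a point): Lower end of the punch's steel tip: 19 mm above the worktop at rest, 7 mm when fully down (it stops 1 mm clear of a gauge lying there).
- punch_knob (a point): Centre of the top of the punch's black push knob, 34 mm across, 120 mm above the worktop at rest.
- stand: Wooden peg stand, fixed. Origin on the worktop straight below the peg's root; its upright board (80 mm wide, 262 mm high, 20 mm thick) has its front face at x = 0, the front is -x. The foot is 14 mm high, 130 mm wide, from 30 mm in front of that face to 95 mm behind it.
- peg: Steel peg of the stand, 9 mm in diameter, 75 mm long, straight. Origin at its root on the board's front face, 235 mm above the worktop; z runs along the peg to its tip: forwards (-x of the stand) and up at 45 degrees. y is level.
- peg_tip (a point): Tip of the peg, 75 mm from its root.
- red_tile: Bystander: loose red glass tile, 52 x 52 x 7 mm, origin under its centre.
- amber_tile: Bystander: loose amber glass tile, 47 x 46 x 7 mm, origin under its centre.
- foil_tape: Bystander: loose roll of dark tape, 55 mm across, 19 mm high, origin under its centre.
- marker_1: Bystander: loose marker pen, 135 mm long, 16 mm thick, origin under its middle.

How it is judged:
On the way, in this order (a step that is already met when the one before it is completed fails the run):
1. the punch is pressed down with the long gauge lying flat and its spot under the tip (z of punch_tip in the frame of gauge_long between -0.0075 and 0.0075 m and horizontal distance between gauge_long_spot and punch_tip below 0.006 m and height (world z) of gauge_long_spot below 0.006 m and angle between the z axis of gauge_long and the z axis of press, either way round below 0.1 rad), for 0.2 s.
2. the long gauge hangs by its eye on the peg, released and at rest (x of gauge_long_eye in the frame of peg between -0.01 and 0.01 m and y of gauge_long_eye in the frame of peg between -0.01 and 0.01 m and z of gauge_long_eye in the frame of peg between -0.008 and 0.07 m and angle between gauge_long's own x axis and vertical below 0.6 rad and linear speed of gauge_long below 0.03 m/s and contact force between gauge_long and the fingers below 0.1 N), for 0.3 s.
3. the punch is pressed down with the mid gauge lying flat and its spot under the tip (z of punch_tip in the frame of gauge_mid between -0.0075 and 0.0075 m and horizontal distance between gauge_mid_spot and punch_tip below 0.006 m and height (world z) of gauge_mid_spot below 0.006 m and angle between the z axis of gauge_mid and the z axis of press, either way round below 0.1 rad), for 0.2 s.
4. the mid gauge hangs by its eye on the peg, released and at rest (x of gauge_mid_eye in the frame of peg between -0.01 and 0.01 m and y of gauge_mid_eye in the frame of peg between -0.01 and 0.01 m and z of gauge_mid_eye in the frame of peg between -0.008 and 0.07 m and angle between gauge_mid's own x axis and vertical below 0.6 rad and linear speed of gauge_mid below 0.03 m/s and contact force between gauge_mid and the fingers below 0.1 N), for 0.3 s.
5. the punch is pressed down with the short gauge lying flat and its spot under the tip (z of punch_tip in the frame of gauge_short between -0.0075 and 0.0075 m and horizontal distance between gauge_short_spot and punch_tip below 0.006 m and height (world z) of gauge_short_spot below 0.006 m and angle between the z axis of gauge_short and the z axis of press, either way round below 0.1 rad), for 0.2 s.
6. the short gauge hangs by its eye on the peg, released and at rest (x of gauge_short_eye in the frame of peg between -0.01 and 0.01 m and y of gauge_short_eye in the frame of peg between -0.01 and 0.01 m and z of gauge_short_eye in the frame of peg between -0.008 and 0.07 m and angle between gauge_short's own x axis and vertical below 0.6 rad and linear speed of gauge_short below 0.03 m/s and contact force between gauge_short and the fingers below 0.1 N), for 0.3 s.
At the end, for the whole second after the job is handed in: Every gauge present has the peg through its eye (eye centre within 10 mm of the peg's axis and between -8 and 70 mm along it from its root), hangs eye up within 0.6 rad of vertical, is at rest (below 0.03 m/s) and is not touched by the fingers (all of step 2 and all of step 4 and all of step 6).
It fails at once if the red tile is moved by more than 30 mm (distance of red_tile from where it was at the start of the episode above 0.03 m).
It fails at once if the amber tile is moved by more than 30 mm (distance of amber_tile from where it was at the start of the episode above 0.03 m).
It fails at once if the foil tape is moved by more than 30 mm (distance of foil_tape from where it was at the start of the episode above 0.03 m).
It fails at once if the marker 1 is moved by more than 30 mm (distance of marker_1 from where it was at the start of the episode above 0.03 m).
Of gauge_long, gauge_mid, gauge_short only 2 to 3 are there at a start; the rules pass over those that are not, and their reading is None.
At some moment in a run one of gauge_long, gauge_mid, gauge_short may be knocked a few centimetres aside while the robot is not near it.
Once in a run the grip may slacken for a moment while it holds something.
It also fails if it takes over 210 s, if anything falls off the work surface, if the arm or the gripper's body presses on something with over 40 N, if the wrist force passes 120 N, or if a joint passes its speed limit or range.

## Robot

A 6-joint arm with a two-finger parallel gripper is mounted at the origin on a cart in front of the work surface, level with it; the furniture and walls round the work are solid. World frame = base frame: x ahead of the robot, y to its left, z up, the work surface at z = 0. Lengths are in m, angles in rad, forces in N, time in s.
With the tool pointing down it reaches from about 0.375 to 0.9 m from the base axis. Payload 3.1 kg.
Tool frame: the origin (TCP) lies between the finger pads; the fingertips stand 17 mm ahead of it and the grasp point (between the pads) lies 2 mm behind it (robot.nose_length is the distance from the TCP to the fingertips, in m); z points along the fingers, y is the line along which they close (so a half turn about z gives the same grasp; the last joint's range is limited). The gripper opens to 87 mm and grips with 3 to 60 N. Pads are 19 mm wide; open, the fingers measure 117 mm over their backs; the gripper's body (75 mm by 190 mm) begins 51 mm behind the grasp point.
Start: joints at [-1.425, 0.527, 1.433, -0, 1.181, -0.178], TCP at [0.199, -0.592, 0.24] pointing down, gripper open.
Joint ranges: [-3.08, 3.08], [-0.75, 2.2], [0.22, 2.44], [-1.43, 4.57], [0, 2.65], [-2.85, 2.85]. Speed limits (rad/s): [2.79, 2.79, 3.14, 3.14, 3.14, 3.14].

## Interface

Orientations are given as a unit quaternion [x, y, z, w].
In Python, from rig import robot, cams gives the robot as it stands.
- The arm moves only by the shell command python3 -m pendant 'ROWS' [FORCE]. ROWS is JSON, a list of rows, each an object with "jaw": the opening, from 0 (shut) to 1 (fully open); "linear": the shift along the tool's x, y, z in cm, a list of three; "twist": the turn about the tool's z in degrees. A call has 1 to 12 rows; each row shifts and turns the commanded pose from where the row before left it, along the tool's axes as they then stand; what a row does not reach is not made up. A row lasts 1/12 s, in which the tool goes at most 41.7 mm and 7.16 degrees, less where a joint would pass 70% of its speed; a pose out of reach is approached as far as the arm can. A call is refused whole if a number of a shift passes 4.17 or a number of a turn 7.16, either way. A call with a gripper value outside its range is refused whole. The fingers move at their own pace and stop on an object; FORCE is the grip in N (left out, the last holds). Time passes only in rows, so rows that do not move let the fingers close. It gives the time, the measured TCP pose, the force, the opening and the grip force at its end, in the units of the state.
- robot.get_obs(): the state, without advancing time (a new reading comes with each control period).
- cams.camera(name): name is "scene" or "top" or "wrist"; returns a dict with "color" (420x560x3 uint8, blue, green, red), "depth" (420x560 float32, m along the optical axis (not along the pixel's ray), 0 where there is no reading), "fov_y" (degrees; the focal length in pixels is half the picture's height over the tangent of half this angle, whatever the lens; pixels are square), "cx", "cy" (the principal point, pixels), "view" (4x4, takes a point from world to camera coordinates). Camera axes: x right, y down, z forward; pixel columns grow to the right and rows downward; lengths in m; the calibration is good to about 2 mm. A picture is of the moment at which its call begins.
- robot.hand_in(): hands the job in; it is judged then, once.
The state is a dict: "time": time; "q": joint angles; "joint_velocities": joint speeds; "joint_torque": joint torques, N m; "position": TCP position; "tool_rot": TCP orientation; "ft_force": force on the tool from outside, world axes, zero at the start; "moment": the same for the moment, N m; "grip_width": finger opening in m; "grip_force": force on a finger pad.
Only numpy, scipy, OpenCV 4.12 (cv2) and the standard library are available. Lean on these libraries where they do the work, as an engineer would, in place of code of your own. Each camera call takes 0.05 s, during which the arm holds its last target. There are 200 camera calls.

## Working session

There is one attempt and no reset: what is moved stays moved. The work goes in short steps, Python scripts to look and compute and a shell command to move; the robot and the scene stay as the last step left them, time stands still between calls to the robot, and variables do not carry over. Pictures are saved under pics/ and viewed, at most 14 in all, crops included, and the job is handed in when it is done.

```bash
ls; mkdir -p pics
cat > h.py <<'E'
import numpy as np,cv2
from rig import robot,cams
def cam(n,save=None):
    d=cams.camera(n)
    if save: cv2.imwrite('pics/'+save,d["color"])
    return d
def K(d): 
    f=d["color"].shape[0]/2/np.tan(np.radians(d["fov_y"])/2); return f
def world(d,u,v,z=None):
    "pixel->world; on plane z if given, else by depth"
    f=K(d);V=np.array(d["view"]);R=V[:3,:3];t=V[:3,3]
    ray=np.array([(u-d["cx"])/f,(v-d["cy"])/f,1.]); o=-R.T@t; r=R.T@ray
    s=d["depth"][int(round(v)),int(round(u))] if z is None else (z-o[2])/r[2]
    return o+s*r
def pix(d,p):
    V=np.array(d["view"]);c=V[:3,:3]@np.array(p)+V[:3,3];f=K(d);return c[:2]/c[2]*f+[d["cx"],d["cy"]]
E
python3 - <<'E'
from h import *
for n in ("scene","top"):
    d=cam(n,n+"0.png");V=np.array(d["view"]);print(n,d["fov_y"],d["cx"],d["cy"],(-V[:3,:3].T@V[:3,3]).round(3),V[:3,:3].round(2).tolist())
o=robot.get_obs();print({k:np.round(v,3).tolist() for k,v in o.items()})
E
```

```text
pics
scene 43.31752174377149 285.6713966638878 206.32411608624943 [-0.12   0.038  1.37 ] [[-0.07, -1.0, -0.01], [-0.89, 0.07, -0.46], [0.46, -0.02, -0.89]]
top 49.85529512025164 273.1536505728505 211.7493102067018 [0.326 0.019 1.289] [[0.03, -1.0, 0.04], [-0.99, -0.03, -0.16], [0.16, -0.03, -0.99]]
{'time': 0.1, 'q': [-1.425, 0.528, 1.434, -0.0, 1.181, -0.178], 'joint_velocities': [0.001, -0.002, -0.004, 0.001, -0.001, 0.002], 'joint_torque': [-0.0, -44.099, -17.715, 0.063, 0.053, -0.0], 'position': [0.199, -0.592, 0.239], 'tool_rot': [0.987, 0.161, 0.0, -0.001], 'ft_force': [-0.135, 0.004, -0.19], 'moment': [-0.017, 0.009, -0.014], 'grip_force': 0.0, 'grip_width': 0.087}
```

View pics/top0.png

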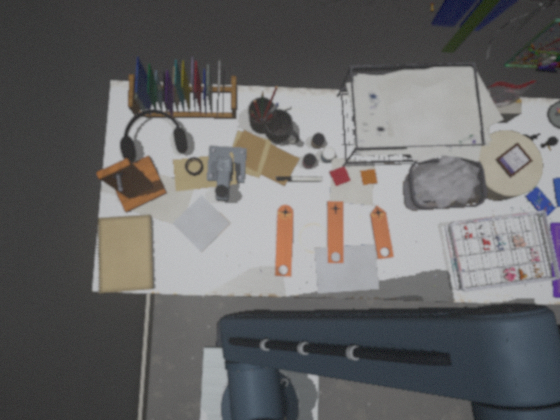

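View pics/scene0.png

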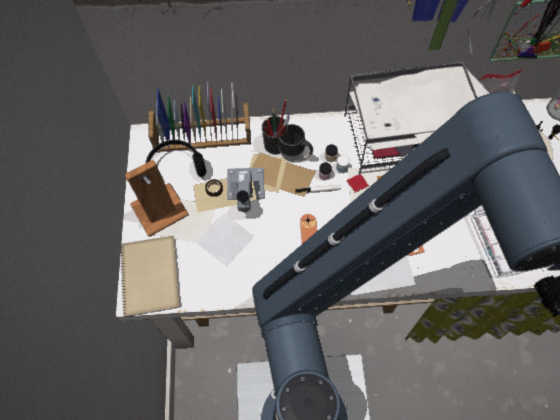

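The top view shows all three gauges: long near (285,240), mid (335,232), short (382,232), each with the spot at the far end. The press knob is near (222,190) and the stand near (135,182). I'll measure them now.

```bash
cat >> h.py <<'E'
def gauges(d,amin=300,zmax=0.03):
    "orange flat blobs -> centre, eye, spot by fitting in the plane z=6mm"
    hsv=cv2.cvtColor(d["color"],cv2.COLOR_BGR2HSV)
    m=((hsv[...,0]<14)&(hsv[...,1]>140)&(hsv[...,2]>110)).astype(np.uint8)
    out=[]
    cs,_=cv2.findContours(m,cv2.RETR_EXTERNAL,cv2.CHAIN_APPROX_NONE)
    for c in cs:
        if cv2.contourArea(c)<amin: continue
        P=np.array([world(d,u,v,0.006)[:2] for u,v in c[:,0]],np.float32)
        (cx,cy),(w,h),a=cv2.minAreaRect(P*1000)
        b=cv2.boxPoints(((cx,cy),(w,h),a)); e=b[1]-b[0] if np.linalg.norm(b[1]-b[0])>np.linalg.norm(b[2]-b[1]) else b[2]-b[1]
        out.append((np.array([cx,cy])/1000,max(w,h),min(w,h),np.degrees(np.arctan2(e[1],e[0])),c))
    return out
def cloud(d):
    f=K(d);V=np.array(d["view"]);v,u=np.mgrid[:420,:560];z=d["depth"]
    c=np.stack([(u-d["cx"])/f*z,(v-d["cy"])/f*z,z],-1)
    return (c-V[:3,3])@V[:3,:3]
E
python3 - <<'E'
from h import *
d=cam("top");s=cam("scene")
for g in gauges(d): print(g[0].round(4),round(g[1],1),round(g[2],1),round(g[3],1),cv2.boundingRect(g[4]))
np.set_printoptions(suppress=True,precision=3)
for n,dd in(("top",d),("scene",s)):
    C=cloud(dd);P=C.reshape(-1,3);
    print(n,"table z",np.median(P[(P[:,0]>.4)&(P[:,0]<.6)&(abs(P[:,1])<.1)][:,2]))
    # knob
    x,y=world(d,222,190,.12)[:2]
    k=P[(abs(P[:,0]-x)<.05)&(abs(P[:,1]-y)<.05)&(P[:,2]>.105)&(P[:,2]<.135)];print("knob",len(k),k.mean(0),k.min(0),k.max(0))
    a=P[(abs(P[:,0]-x-.07)<.13)&(abs(P[:,1]-y)<.08)&(P[:,2]>.07)&(P[:,2]<.1)];print("arm",len(a),a.mean(0),a.min(0),a.max(0), cv2.minAreaRect((a[:,:2]*1000).astype(np.float32)))
    x,y=world(d,137,178,.25)[:2];print("stand guess",x,y)
    R=P[(abs(P[:,0]-x)<.15)&(abs(P[:,1]-y)<.15)]
    for lo,hi in((.005,.03),(.1,.2),(.2,.24),(.25,.275),(.275,.32)):
        q=R[(R[:,2]>lo)&(R[:,2]<hi)]
        if len(q)>5: print(lo,len(q),q.mean(0),q.min(0),q.max(0),cv2.minAreaRect((q[:,:2]*1000).astype(np.float32)))
t=d["color"][130:230,80:260];t2=s["color"][140:240,110:290]
cv2.imwrite("pics/c1.png",np.vstack([cv2.resize(t,(540,300),interpolation=2),cv2.resize(t2,(540,300),interpolation=2)]))
E
```

```text
top table z 0.0013927848937269863
knob 128 [0.565 0.12  0.121] [0.55  0.104 0.114] [0.583 0.136 0.126]
arm 496 [0.617 0.117 0.086] [0.547 0.037 0.071] [0.766 0.138 0.096] ((662.4574584960938, 103.08639526367188), (64.80287170410156, 235.96730041503906), 72.93843841552734)
stand guess 0.5607721800310015 0.3051114297564825
0.005 4420 [0.535 0.311 0.011] [0.411 0.155 0.005] [0.711 0.455 0.03 ] ((560.8101806640625, 305.13653564453125), (299.71258544921875, 299.859619140625), 89.93881225585938)
0.1 378 [0.576 0.349 0.151] [0.553 0.319 0.1  ] [0.605 0.388 0.199] ((573.2453002929688, 352.1064147949219), (16.739953994750977, 79.98763275146484), 39.208648681640625)
0.2 178 [0.575 0.35  0.22 ] [0.554 0.319 0.2  ] [0.606 0.389 0.24 ] ((573.7804565429688, 352.5472412109375), (17.9174747467041, 80.49858093261719), 40.038902282714844)
0.25 364 [0.577 0.356 0.261] [0.543 0.321 0.25 ] [0.605 0.395 0.272] ((566.1622924804688, 350.8443603515625), (52.52542495727539, 80.66586303710938), 28.575040817260742)
0.275 32 [0.533 0.332 0.284] [0.522 0.325 0.275] [0.544 0.34  0.294] ((534.22900390625, 332.76010
[... 537 characters left out ...]
125), 0.005131982266902924)
0.1 625 [0.571 0.355 0.151] [0.55 0.32 0.1 ] [0.596 0.395 0.2  ] ((572.271728515625, 355.3648681640625), (15.68221664428711, 80.34379577636719), 24.212871551513672)
0.2 250 [0.571 0.356 0.22 ] [0.552 0.319 0.2  ] [0.594 0.392 0.24 ] ((571.8843383789062, 354.7306213378906), (10.45657730102539, 79.73744201660156), 27.381916046142578)
0.25 300 [0.576 0.357 0.26 ] [0.538 0.321 0.25 ] [0.604 0.395 0.274] ((578.8618774414062, 357.6796569824219), (62.63878631591797, 66.61470794677734), 71.02947235107422)
0.275 17 [0.529 0.331 0.286] [0.522 0.325 0.276] [0.541 0.337 0.291] ((530.6898193359375, 333.13446044921875), (19.09880828857422, 7.173163414001465), 34.24291229248047)
```

View pics/c1.png

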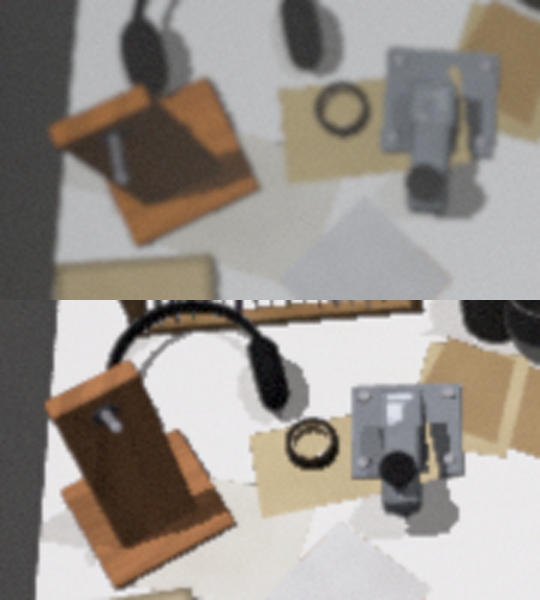

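Run:
```python
from h import *
np.set_printoptions(suppress=True,precision=4)
d=cam("top");s=cam("scene")
hsv=cv2.cvtColor(d["color"],cv2.COLOR_BGR2HSV)
print(d["color"][240,285],hsv[240,285],hsv[230,335],hsv[235,384])
for n,dd in(("top",d),("scene",s)):
    P=cloud(dd).reshape(-1,3)
    R=P[(P[:,0]>.53)&(P[:,0]<.62)&(P[:,1]>.3)&(P[:,1]<.41)]
    b=R[(R[:,2]>.06)&(R[:,2]<.22)][:,:2]; 
    x0,y0=b.mean(0); vx,vy,cx,cy=cv2.fitLine((b*1000).astype(np.float32),cv2.DIST_HUBER,0,.01,.01).ravel()
    t=(b*1000-[cx,cy])@[vx,vy]; print(n,"face dir",np.degrees(np.arctan2(vy,vx)),cx,cy,"ext",t.min(),t.max(),"mid",[cx+vx*(t.min()+t.max())/2,cy+vy*(t.min()+t.max())/2],"resid",np.std((b*1000-[cx,cy])@[-vy,vx]))
    tp=R[(R[:,2]>.256)&(R[:,2]<.269)&(R[:,0]+R[:,1]*.5>.735)]; print("top",len(tp),cv2.minAreaRect((tp[:,:2]*1000).astype(np.float32)),tp[:,2].mean())
    a=P[(abs(P[:,0]-.64)<.06)&(abs(P[:,1]-.115)<.03)&(P[:,2]>.078)&(P[:,2]<.095)];print("arm",len(a),a.min(0),a.max(0))
    for xx in (.6,.62,.64,.66,.68): 
        q=a[abs(a[:,0]-xx)<.01]; 
        if len(q): print(xx,q[:,1].min(),q[:,1].max(),end=' | ')
    f=P[(abs(P[:,0]-.66)<.08)&(abs(P[:,1]-.115)<.08)&(P[:,2]>.006)&(P[:,2]<.03)];print("foot",f.min(0),f.max(0),cv2.minAreaRect((f[:,:2]*1000).astype(np.float32)))
    pg=P[(P[:,2]>.255)&(P[:,2]<.31)&(P[:,0]>.51)&(P[:,0]<.56)&(P[:,1]>.3)&(P[:,1]<.35)];
    print("peg",[ (z,pg[abs(pg[:,2]-z)<.005].mean(0)) for z in (.26,.27,.28,.288)])
```

```text
[ 85 118 184] [ 10 137 184] [ 11 135 178] [ 11 135 177]
top face dir -60.88974 573.6167 350.92664 ext -42.46694674861891 37.23671822485463 mid [np.float64(572.3444675759692), np.float64(353.2114221639112)] resid 2.6916069233216238
top 301 ((579.8936767578125, 358.181884765625), (20.093280792236328, 79.7384033203125), 28.304536819458008) 0.2621187671147379
arm 415 [0.5817 0.0965 0.0786] [0.6671 0.1379 0.0921]
0.6 0.10043581574409784 0.1354571116273475 | 0.62 0.09809839736497293 0.13630675848408558 | 0.64 0.09648855266210801 0.13729711059086103 | 0.66 0.09663683404829664 0.1378999945428783 | foot [0.5806 0.0357 0.006 ] [0.7397 0.1949 0.028 ] ((661.4020385742188, 116.35075378417969), (156.3856964111328, 158.47515869140625), 1.9808976650238037)
peg [(0.26, array([0.5545, 0.343 , 0.2607])), (0.27, array([0.5464, 0.3386, 0.2698])), (0.28, array([0.5378, 0.3339, 0.28  ])), (0.288, array([0.5283, 0.3295, 0.288 ]))]
scene face dir -61.370846 571.13855 354.98636 ext -39.28120938060753 40.671382562843974 mid [np.float64(571.4715925675495), np.float64(354.3762538175159)] resid 1.7406812055880363
top 240 ((578.6707763671875, 357.9324951171875), (23.8408260345459, 79.37403869628906), 30.159744262695312) 0.2611213793476356
arm 306 [0.5806 0.0972 0.078 ] [0.6679 0.1378 0.0941]
0.6 0.10222854109698862 0.1359137986067447 | 0.62 0.0984978434438158 0.1378498023495866 | 0.64 0.09771665986677563 0.13783260313401716 | 0.66 0.09722622128681255 0.13721319706989965 | foot [0.5805 0.0358 0.006 ] [0.7385 0.1943 0.0288] ((663.8929443359375, 115.58673095703125), (156.63705444335938, 158.04998779296875), 86.70003509521484)
peg [(0.26, array([0.5536, 0.3449, 0.2604])), (0.27, array([0.5443, 0.3404, 0.269 ])), (0.28, array([0.5325, 0.3345, 0.2808])), (0.288, array([0.5267, 0.33  , 0.2874]))]
```

```bash
sed -i 's/hsv\[...,0\]<14)&(hsv\[...,1\]>140)&(hsv\[...,2\]>110/hsv[...,0]<15)\&(hsv[...,0]>5)\&(hsv[...,1]>100)\&(hsv[...,2]>120/' h.py
cat >> h.py <<'E'
def yaw(o=None):
    o=o or robot.get_obs(); x,y,_,_=o["tool_rot"]; return np.degrees(2*np.arctan2(y,x))
def go(x,y,z,psi=None):
    "print tool-frame shift in cm and twist in deg to reach TCP target (tool down)"
    o=robot.get_obs(); p=np.array(o["position"]); a=yaw(o); psi=a if psi is None else psi
    dt=(a-psi+90)%180-90
    D=np.array([x,y,z])-p
    for nm,b in(("before twist",a),("after twist",a-dt)):
        r=np.radians(b); print(nm,"cm",(100*np.array([np.cos(r)*D[0]+np.sin(r)*D[1],np.sin(r)*D[0]-np.cos(r)*D[1],-D[2]])).round(2),end='; ')
    print("twist",round(dt,1),"pos",p.round(4),"yaw",round(a,1))
LEN=dict(long=(205,.0845,.0805),mid=(180,.072,.068),short=(155,.0595,.0555))
def find(d,show=True):
    "named gauge -> (eye, spot, axis angle deg of spot->... tool psi)"
    res={}
    for c,L,W,a,ct in gauges(d):
        nm=min(LEN,key=lambda k:abs(LEN[k][0]-L))
        if abs(LEN[nm][0]-L)>14 or not 38<W<56 or not -.35<c[1]<.3: continue
        a=(a+90)%180-90; u=np.array([np.cos(np.radians(a)),np.sin(np.radians(a))])  # +x-ish: towards spot
        l,e,s=LEN[nm]; res[nm]=(c-u*e,c+u*s,a)
        if show: print(nm,"L,W",round(L,1),round(W,1),"eye",res[nm][0].round(4),"spot",res[nm][1].round(4),"psi",round(a,1))
    return res
E
python3 - <<'E'
from h import *
d=cam("top");r=find(d);g=[g for g in gauges(d)]
print([(x[0].round(3),round(x[1]),round(x[2])) for x in g])
e,s,a=r["long"];go(*e,.12,a)
# check: eye hole bright & spot dark pixels
for k,(e,s,a) in r.items(): print(k,pix(d,[*e,.006]).round(1),pix(d,[*s,.006]).round(1))
E
```

```text
short L,W 145.4 41.8 eye [ 0.4244 -0.3442] spot [ 0.5379 -0.326 ] psi 9.1
long L,W 197.3 41.4 eye [ 0.366  -0.0545] spot [ 0.531  -0.0568] psi -0.8
mid L,W 171.3 40.8 eye [ 0.4084 -0.2027] spot [ 0.5483 -0.2015] psi 0.5
[(array([ 0.483, -0.335]), 145, 42), (array([ 0.451, -0.056]), 197, 41), (array([ 0.48 , -0.202]), 171, 41), (array([0.553, 0.357]), 133, 54)]
before twist cm [ 32.96 -45.67  11.93]; after twist cm [ 15.97 -54.01  11.93]; twist 19.3 pos [ 0.1989 -0.5923  0.2393] yaw 18.6
short [384.3 252.2] [377.7 212.8]
long [282.8 269.8] [285.  212.1]
mid [335.1 256.3] [335.  207.8]
```

```bash
R='x'; python3 -m pendant '[{"jaw":1,"linear":[0,0,0],"twist":6.4},{"jaw":1,"linear":[0,0,0],"twist":6.4},{"jaw":1,"linear":[0,0,0],"twist":6.4},{"jaw":1,"linear":[1.05,-3,0],"twist":0},{"jaw":1,"linear":[1.05,-3,0],"twist":0},{"jaw":1,"linear":[1.05,-3,0],"twist":0},{"jaw":1,"linear":[1.05,-3,0],"twist":0},{"jaw":1,"linear":[1.05,-3,0],"twist":0},{"jaw":1,"linear":[1.05,-3,0],"twist":0},{"jaw":1,"linear":[1.05,-3,0],"twist":0},{"jaw":1,"linear":[1.05,-3,0],"twist":0},{"jaw":1,"linear":[1.05,-3,0],"twist":0}]' 3
python3 -m pendant '[{"jaw":1,"linear":[1.05,-3,1],"twist":0},{"jaw":1,"linear":[1.05,-3,1],"twist":0},{"jaw":1,"linear":[1.05,-3,1],"twist":0},{"jaw":1,"linear":[1.05,-3,1],"twist":0},{"jaw":1,"linear":[1.05,-3,1],"twist":0},{"jaw":1,"linear":[1.05,-3,1],"twist":0},{"jaw":1,"linear":[1.05,-3,1],"twist":0},{"jaw":1,"linear":[1.05,-3,1],"twist":0},{"jaw":1,"linear":[1.05,-3,1],"twist":0},{"jaw":1,"linear":[0,0,0],"twist":0},{"jaw":1,"linear":[0,0,0],"twist":0}]'
python3 - <<'E'
from h import *
d=cam("wrist","w1.png");V=np.array(d["view"]);o=robot.get_obs()
print("cam",(-V[:3,:3].T@V[:3,3]).round(3),V[:3,:3].round(2).tolist(),o["q"])
for e in ((.366,-.0545),(.531,-.0568)): print(pix(d,[*e,.006]))
go(.396,-.055,.0185,-.8)
E
```

```text
time: 1.35
position: [0.2967, -0.3222, 0.2397]
tool_rot: [1.0, -0.006, 0.0, 0.0]
ft_force: [0.8, -0.9, -0.2]
grip_width: 0.0872
grip_force: 0.0
time: 2.27
position: [0.394, -0.0533, 0.1493]
tool_rot: [1.0, -0.003, -0.0, -0.0]
ft_force: [0.1, -0.1, 0.8]
grip_width: 0.0868
grip_force: 0.0
cam [ 0.473 -0.054  0.293] [[-0.01, -1.0, -0.0], [-0.96, 0.01, 0.29], [-0.29, 0.0, -0.96]] [-4.19746767e-01  3.99028096e-01  2.07284840e+00 -5.00922420e-04
  6.69369381e-01  1.16050050e+00]
[279.45032616 230.0477507 ]
[281.23709166  36.26271084]
before twist cm [ 0.17  0.05 13.11]; after twist cm [ 0.17  0.05 13.11]; twist 0.3 pos [ 0.3943 -0.0545  0.1496] yaw -0.5
```

View pics/w1.png

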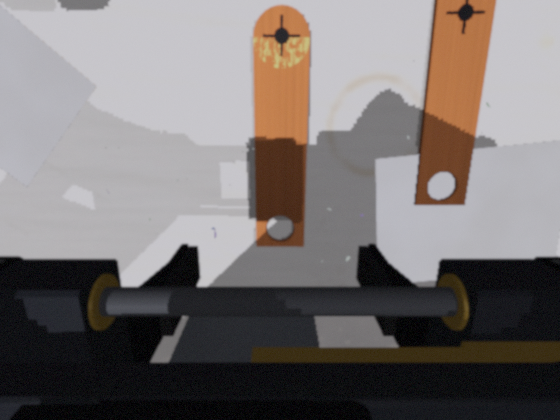

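Wrist picture: the long gauge's spot is at (281,35) and its eye at (280,228). The projected positions agree within 2 px. Descending to grip.

```bash
python3 -m pendant '[{"jaw":0.75,"linear":[0.17,0.05,3],"twist":0.3},{"jaw":0.75,"linear":[0,0,3],"twist":0},{"jaw":0.75,"linear":[0,0,3],"twist":0},{"jaw":0.75,"linear":[0,0,2.5],"twist":0},{"jaw":0.75,"linear":[0,0,1],"twist":0},{"jaw":0.75,"linear":[0,0,0.5],"twist":0},{"jaw":0.75,"linear":[0,0,0],"twist":0}]' 6
python3 -m pendant '[{"jaw":0,"linear":[0,0,0],"twist":0},{"jaw":0,"linear":[0,0,0],"twist":0},{"jaw":0,"linear":[0,0,0],"twist":0},{"jaw":0,"linear":[0,0,0],"twist":0},{"jaw":0,"linear":[0,0,0],"twist":0},{"jaw":0,"linear":[0,0,0],"twist":0}]' 6
python3 - <<'E'
from h import *
go(.396,-.055,.0185)
d=cam("wrist");print(pix(d,[.531,-.0568,.006]))
cv2.imwrite("pics/w2.png",d["color"])
E
```

```text
time: 2.9
position: [0.3957, -0.0566, 0.0189]
tool_rot: [1.0, -0.01, -0.0, -0.0]
ft_force: [-0.3, 0.2, 0.4]
grip_width: 0.0655
grip_force: 0.0
time: 3.4
position: [0.3962, -0.0555, 0.0203]
tool_rot: [1.0, -0.008, 0.001, 0.0]
ft_force: [-0.7, -1.5, 8.8]
grip_width: 0.046
grip_force: 6.0
before twist cm [-0.02 -0.05  0.18]; after twist cm [-0.02 -0.05  0.18]; twist 0.0 pos [ 0.3962 -0.0555  0.0203] yaw -0.9
[275.88426444 -25.99081267]
```

View pics/w2.png

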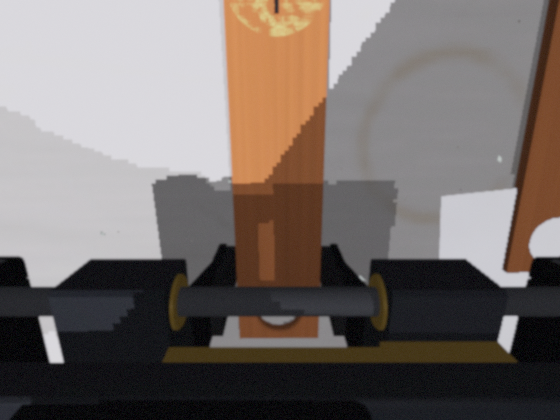

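```bash
python3 -m pendant '[{"jaw":0,"linear":[0,-0.4,-0.12],"twist":0},{"jaw":0,"linear":[0.2,-1.5,0],"twist":0},{"jaw":0,"linear":[0.3,-2,0],"twist":0},{"jaw":0,"linear":[0.35,-2,0],"twist":0},{"jaw":0,"linear":[0.35,-2,0],"twist":0},{"jaw":0,"linear":[0.35,-2,0],"twist":0},{"jaw":0,"linear":[0.35,-2,0],"twist":0},{"jaw":0,"linear":[0.35,-2,0],"twist":0},{"jaw":0,"linear":[0.35,-2,0],"twist":0},{"jaw":0,"linear":[0.3,-1.2,0],"twist":0},{"jaw":0,"linear":[0.2,-0.6,0],"twist":0},{"jaw":0,"linear":[0,0,0],"twist":0}]'
cat >> h.py <<'E'
def wfind(d,guess_eye,psi):pass
E
python3 - <<'E'
from h import *
d=cam("top","t2.png");find(d);go(.430,.1215,.0203)
w=cam("wrist","w3.png")
E
```

```text
time: 4.45
position: [0.4299, 0.1225, 0.0208]
tool_rot: [1.0, -0.007, 0.0, -0.0]
ft_force: [-0.6, 0.6, -1.6]
grip_width: 0.0458
grip_force: 6.0
short L,W 145.5 41.8 eye [ 0.4248 -0.3445] spot [ 0.5382 -0.3255] psi 9.5
mid L,W 171.3 40.6 eye [ 0.4084 -0.2026] spot [ 0.5483 -0.2013] psi 0.5
before twist cm [0.04 0.03 0.05]; after twist cm [0.04 0.03 0.05]; twist 0.0 pos [0.4296 0.1218 0.0208] yaw -0.8
```

View pics/w3.png

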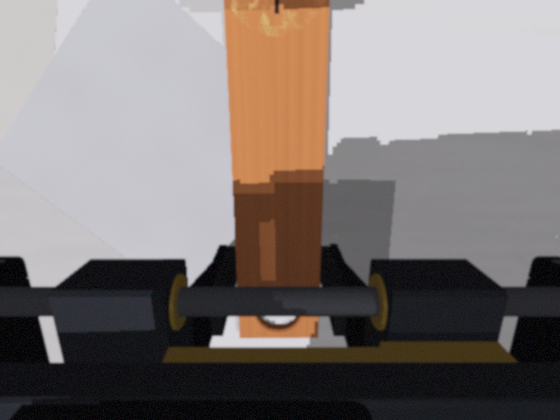

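```bash
sed -i '/def wfind/d' h.py
cat >> h.py <<'E'
def wfind(d,hint):
    "wrist picture: eye from the hole nearest hint (world xy), axis from row midpoints of the plate -> eye, psi"
    hsv=cv2.cvtColor(d["color"],cv2.COLOR_BGR2HSV)
    m=((hsv[...,0]<17)&(hsv[...,0]>4)&(hsv[...,1]>150)&(hsv[...,2]>60)).astype(np.uint8)
    n,lab,st,_=cv2.connectedComponentsWithStats(m)
    best=None
    for i in range(1,n):
        if st[i,4]<2500: continue
        b=(lab==i).astype(np.uint8)
        cs,hi=cv2.findContours(b,cv2.RETR_CCOMP,cv2.CHAIN_APPROX_NONE)
        for c,h in zip(cs,hi[0]):
            if h[3]<0 or cv2.contourArea(c)<120: continue
            P=np.array([world(d,u,v,.006)[:2] for u,v in c[:,0]],np.float32)
            (cx,cy),r=cv2.minEnclosingCircle(P); e=np.array([cx,cy])
            if .010<r<.017 and (best is None or np.linalg.norm(e-hint)<np.linalg.norm(best[0]-hint)): best=(e,r,b)
    if best is None: print("no eye"); return
    e,r,b=best; W=[]
    for v in range(0,420,4):
        u=np.flatnonzero(b[v]); 
        if len(u)<20: continue
        l,q=world(d,u[0],v,.006)[:2],world(d,u[-1],v,.006)[:2]
        if .040<np.linalg.norm(l-q)<.050: W.append((l+q)/2)
    vx,vy,cx,cy=cv2.fitLine((np.array(W)*1000).astype(np.float32),cv2.DIST_HUBER,0,.01,.01).ravel()
    psi=np.degrees(np.arctan(vy/vx)); print("eye",e.round(4),"r",round(float(r)*1000,1),"psi",round(psi,2),"line y at eye",round((cy+vy/vx*(e[0]*1000-cx))/1000,4))
    return e,psi
def spot(e,psi,nm):
    L=LEN[nm];s=np.array(e)+(L[1]+L[2])*np.array([np.cos(np.radians(psi)),np.sin(np.radians(psi))]);print(nm,"spot",s.round(4));return s
E
python3 -m pendant '[{"jaw":0.8,"linear":[0,0,0],"twist":0},{"jaw":0.8,"linear":[0,0,0],"twist":0},{"jaw":0.8,"linear":[0,0,0],"twist":0},{"jaw":0.8,"linear":[0,0,-1],"twist":0},{"jaw":0.8,"linear":[0,0,-3],"twist":0},{"jaw":0,"linear":[0,0,-4],"twist":0},{"jaw":0,"linear":[0,0,-4],"twist":0},{"jaw":0,"linear":[0,0,-4],"twist":0},{"jaw":0,"linear":[0,0,-2],"twist":0},{"jaw":0,"linear":[0,0,0],"twist":0}]'
python3 - <<'E'
from h import *
w=cam("wrist","w4.png");e,p=wfind(w,np.array([.4,.122]));spot(e,p,"long")
C=cloud(w).reshape(-1,3);k=C[(abs(C[:,0]-.565)<.03)&(abs(C[:,1]-.12)<.03)&(C[:,2]>.112)&(C[:,2]<.13)];print("knob",len(k),k.mean(0),(k.min(0)+k.max(0))/2,k.max(0)-k.min(0))
find(cam("top"));go(.565,.120,.160)
E
```

```text
time: 5.38
position: [0.4325, 0.121, 0.2053]
tool_rot: [1.0, -0.009, 0.005, -0.0]
ft_force: [0.4, -0.2, -0.2]
grip_width: 0.044
grip_force: 0.0
no eyeTraceback (most recent call last):
  File "<stdin>", line 2, in <module>
TypeError: cannot unpack non-iterable NoneType object
```

View pics/w4.png

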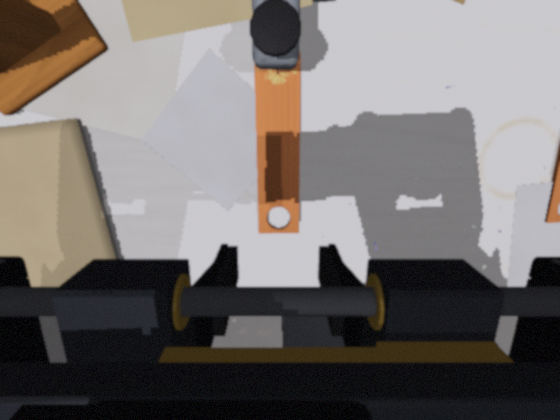

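Run:
```python
from h import *
w=cam("wrist");hsv=cv2.cvtColor(w["color"],cv2.COLOR_BGR2HSV)
print([hsv[v,u].tolist() for v,u in((100,280),(160,270),(160,292),(215,264),(228,280),(217,280))])
print(world(w,280,217,.006),world(w,276,27,.12))
C=cloud(w).reshape(-1,3);k=C[(abs(C[:,0]-.565)<.03)&(abs(C[:,1]-.12)<.03)&(C[:,2]>.112)&(C[:,2]<.13)];print("knob",len(k),k.mean(0),(k.min(0)+k.max(0))/2,k.max(0)-k.min(0))
```

```text
[[13, 153, 200], [12, 186, 78], [12, 160, 118], [13, 154, 196], [11, 154, 167], [120, 5, 208]]
[0.39974144 0.11921705 0.006     ] [0.56195162 0.11985251 0.12      ]
knob 2295 [0.56385506 0.12086273 0.11847796] [0.56324497 0.12075765 0.11674235] [0.03021517 0.03272403 0.00829373]
```

```bash
sed -i 's/hsv\[...,1\]>150/hsv[...,1]>115/' h.py
python3 - <<'E'
from h import *
w=cam("wrist");e,p=wfind(w,np.array([.4,.122]));spot(e,p,"long")
find(cam("top"));go(.564,.120,.160)
E
```

```text
eye [0.4015 0.1211] r 14.7 psi -0.61 line y at eye 0.1211
long spot [0.5665 0.1193]
short L,W 145.4 41.6 eye [ 0.4248 -0.3446] spot [ 0.5383 -0.3263] psi 9.1
mid L,W 171.3 40.8 eye [ 0.4084 -0.2027] spot [ 0.5483 -0.2014] psi 0.5
before twist cm [13.56 -0.14  3.96]; after twist cm [13.56 -0.14  3.96]; twist 0.0 pos [0.4284 0.121  0.1996] yaw -1.0
```

```bash
python3 -m pendant '[{"jaw":0,"linear":[2,0,0],"twist":0},{"jaw":0,"linear":[3,0,0],"twist":0},{"jaw":0,"linear":[3.5,-0.1,0],"twist":0},{"jaw":0,"linear":[3,0,0.5],"twist":0},{"jaw":0,"linear":[1.5,0,1.5],"twist":0},{"jaw":0,"linear":[0.5,0,2],"twist":0},{"jaw":0,"linear":[0,0,1],"twist":0},{"jaw":0,"linear":[0,0,0.5],"twist":0},{"jaw":0,"linear":[0,0,0],"twist":0},{"jaw":0,"linear":[0,0,0],"twist":0}]'
python3 - <<'E'
from h import *
go(.564,.120,.1235)
E
```

```text
time: 6.42
position: [0.5633, 0.1201, 0.1451]
tool_rot: [1.0, -0.008, -0.001, 0.0]
ft_force: [0.8, 0.1, -0.2]
grip_width: 0.0008
grip_force: 0.0
before twist cm [0.07 0.01 2.16]; after twist cm [0.07 0.01 2.16]; twist 0.0 pos [0.5633 0.1201 0.1451] yaw -0.9
```

```bash
python3 -m pendant '[{"jaw":0,"linear":[0,0,0.8],"twist":0},{"jaw":0,"linear":[0,0,0.8],"twist":0},{"jaw":0,"linear":[0,0,0.3],"twist":0},{"jaw":0,"linear":[0,0,0.2],"twist":0},{"jaw":0,"linear":[0,0,0],"twist":0}]'
python3 -m pendant '[{"jaw":0,"linear":[0,0,0.05],"twist":0},{"jaw":0,"linear":[0,0,0],"twist":0},{"jaw":0,"linear":[0,0,0],"twist":0},{"jaw":0,"linear":[0,0,0],"twist":0}]'
```

```text
time: 6.83
position: [0.5655, 0.1202, 0.1256]
tool_rot: [1.0, -0.008, 0.001, -0.0]
ft_force: [0.1, 0.2, 6.5]
grip_width: 0.0006
grip_force: 2.7
time: 7.17
position: [0.5655, 0.1202, 0.1254]
tool_rot: [1.0, -0.008, 0.001, -0.0]
ft_force: [0.2, -0.4, 5.5]
grip_width: 0.0007
grip_force: 3.0
```

```bash
python3 -m pendant '[{"jaw":0,"linear":[0,0,0.15],"twist":0},{"jaw":0,"linear":[0,0,0],"twist":0},{"jaw":0,"linear":[0,0,0],"twist":0}]'; python3 -m pendant '[{"jaw":0,"linear":[0,0,0.12],"twist":0},{"jaw":0,"linear":[0,0,0],"twist":0},{"jaw":0,"linear":[0,0,0],"twist":0},{"jaw":0,"linear":[0,0,0],"twist":0}]'
```

```text
time: 7.42
position: [0.5655, 0.1202, 0.1253]
tool_rot: [1.0, -0.008, 0.002, -0.0]
ft_force: [-1.7, -0.4, 14.1]
grip_width: 0.0002
grip_force: 7.0
time: 7.75
position: [0.5656, 0.1202, 0.1251]
tool_rot: [1.0, -0.008, 0.002, -0.0]
ft_force: [-3.8, -0.0, 20.3]
grip_width: 0.0002
grip_force: 10.1
```

```bash
python3 -m pendant '[{"jaw":0,"linear":[0,0,-1.5],"twist":0},{"jaw":0,"linear":[0,0,-2.5],"twist":0},{"jaw":0.75,"linear":[-1.5,0,-2],"twist":0},{"jaw":0.75,"linear":[-3,0,-1],"twist":0},{"jaw":0.75,"linear":[-3.5,0,0],"twist":0},{"jaw":0.75,"linear":[-3.5,0,0],"twist":0},{"jaw":0.75,"linear":[-3,0,0],"twist":0},{"jaw":0.75,"linear":[-1.5,0,0],"twist":0},{"jaw":0.75,"linear":[0,0,0],"twist":0},{"jaw":0.75,"linear":[0,0,0],"twist":0}]' 6
python3 - <<'E'
from h import *
w=cam("wrist");e,p=wfind(w,np.array([.4,.122]));spot(e,p,"long");go(*e,.0205,p)
find(cam("top"))
E
```

```text
time: 8.58
position: [0.4044, 0.1228, 0.1918]
tool_rot: [1.0, -0.008, 0.0, 0.0]
ft_force: [1.0, 0.1, 0.7]
grip_width: 0.0459
grip_force: 0.0
eye [0.4011 0.1213] r 14.8 psi -0.54 line y at eye 0.1211
long spot [0.566  0.1197]
before twist cm [-0.49  0.15 17.14]; after twist cm [-0.49  0.14 17.14]; twist -0.4 pos [0.406  0.1227 0.1919] yaw -0.9
short L,W 145.4 41.4 eye [ 0.4243 -0.3443] spot [ 0.5378 -0.3255] psi 9.4
mid L,W 171.3 40.6 eye [ 0.4084 -0.2026] spot [ 0.5483 -0.2014] psi 0.5
```

```bash
python3 -m pendant '[{"jaw":0.75,"linear":[-0.45,0.15,1],"twist":-0.4},{"jaw":0.75,"linear":[0,0,3],"twist":0},{"jaw":0.75,"linear":[0,0,4],"twist":0},{"jaw":0.75,"linear":[0,0,4],"twist":0},{"jaw":0.75,"linear":[0,0,3],"twist":0},{"jaw":0.75,"linear":[0,0,1.5],"twist":0},{"jaw":0.75,"linear":[0,0,0.6],"twist":0},{"jaw":0.75,"linear":[0,0,0],"twist":0},{"jaw":0,"linear":[0,0,0],"twist":0},{"jaw":0,"linear":[0,0,0],"twist":0},{"jaw":0,"linear":[0,0,0],"twist":0},{"jaw":0,"linear":[0,0,0],"twist":0}]' 5
python3 -m pendant '[{"jaw":0,"linear":[0,0,0],"twist":0},{"jaw":0,"linear":[0,1,0],"twist":0},{"jaw":0,"linear":[0,1.5,0],"twist":0},{"jaw":0,"linear":[0,1.5,0],"twist":0},{"jaw":0,"linear":[0,1.5,0],"twist":0},{"jaw":0,"linear":[0,1.5,0],"twist":0},{"jaw":0,"linear":[0,0.5,0],"twist":0},{"jaw":0,"linear":[0,0,0],"twist":0}]' 4
```

```text
time: 9.68
position: [0.4009, 0.1213, 0.0213]
tool_rot: [1.0, -0.005, 0.001, -0.0]
ft_force: [-0.5, -0.2, 0.5]
grip_width: 0.0462
grip_force: 0.0
time: 10.35
position: [0.3995, 0.0449, 0.0208]
tool_rot: [1.0, -0.006, 0.0, 0.0]
ft_force: [-0.4, -1.5, 1.9]
grip_width: 0.0461
grip_force: 4.0
```

```bash
python3 -m pendant '[{"jaw":0,"linear":[0,0,-0.6],"twist":0},{"jaw":0,"linear":[0,0,-1],"twist":0},{"jaw":0,"linear":[0,0,-1.2],"twist":0},{"jaw":0,"linear":[0,0,-1.2],"twist":0},{"jaw":0,"linear":[0,0,-1.2],"twist":0},{"jaw":0,"linear":[0,0,-1.2],"twist":0},{"jaw":0,"linear":[0,0,-1.2],"twist":0},{"jaw":0,"linear":[0,0,-1.2],"twist":0},{"jaw":0,"linear":[0,0,-1.2],"twist":0},{"jaw":0,"linear":[0,0,-1],"twist":0},{"jaw":0,"linear":[0,0,0],"twist":0}]' 3
python3 - <<'E'
from h import *
cam("wrist","w5.png");cam("scene","s5.png")
a=cv2.imread("pics/w5.png");b=cv2.imread("pics/s5.png");cv2.imwrite("pics/m5.png",np.hstack([cv2.resize(a,(400,300)),cv2.resize(b[100:310,100:380],(400,300))]))
E
```

```text
time: 11.27
position: [0.3997, 0.047, 0.1321]
tool_rot: [1.0, -0.004, 0.001, 0.0]
ft_force: [0.6, 0.7, -0.5]
grip_width: 0.0457
grip_force: 3.0
```

View pics/m5.png

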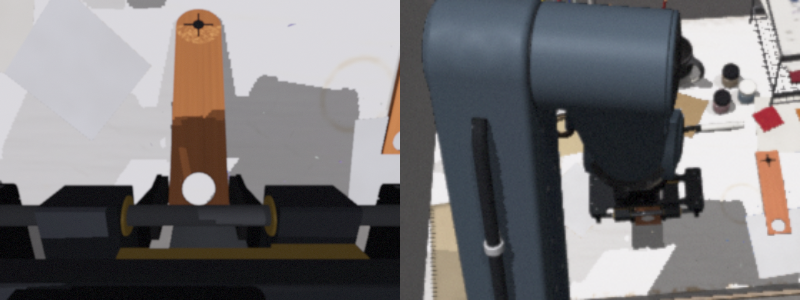

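The picture shows the plate tilted in the jaws with its eye up and its spot at about (278,33) in full resolution. I'll go on lifting and measure the tilt by depth.

```bash
cat >> h.py <<'E'
def tilt():
    "held plate: orange depth points ahead of the jaws -> slope below horizontal (deg) in tool x/z, and lateral"
    d=cam("wrist");hsv=cv2.cvtColor(d["color"],cv2.COLOR_BGR2HSV)
    m=(hsv[...,0]<17)&(hsv[...,0]>4)&(hsv[...,1]>115)&(hsv[...,2]>50)
    o=robot.get_obs();p=np.array(o["position"]);r=np.radians(yaw(o))
    P=cloud(d)[m&(d["depth"]>0)]-p; X=P[:,0]*np.cos(r)+P[:,1]*np.sin(r);Y=P[:,0]*np.sin(r)-P[:,1]*np.cos(r);Z=P[:,2]
    k=(abs(Y)<.03)&(abs(X)<.2)&(Z<.05)&(Z>-.22); X,Y,Z=X[k],Y[k],Z[k]
    vx,vz,cx,cz=cv2.fitLine(np.stack([X,Z],1).astype(np.float32),cv2.DIST_HUBER,0,.01,.001).ravel()
    print("n",k.sum(),"slope deg",round(float(np.degrees(np.arctan2(-vz*np.sign(vx),abs(vx)))),1),"X",X.min().round(3),X.max().round(3),"Z",Z.min().round(3),Z.max().round(3),"X at Z=-.015",round(float(cx+vx/vz*(-.015-cz)),4),"Ymid",((Y.min()+Y.max())/2).round(4),"pos",p.round(4),"yaw",round(yaw(o),1),"grip",o["grip_width"],o["grip_force"])
E
python3 -c "
from h import *
tilt()"
python3 -m pendant '[{"jaw":0,"linear":[0,0,-0.6],"twist":0},{"jaw":0,"linear":[0,0,-1],"twist":0},{"jaw":0,"linear":[0,0,-1.2],"twist":0},{"jaw":0,"linear":[0,0,-1.2],"twist":0},{"jaw":0,"linear":[0,0,-1.2],"twist":0},{"jaw":0,"linear":[0,0,-1.2],"twist":0},{"jaw":0,"linear":[0,0,-1.2],"twist":0},{"jaw":0,"linear":[0,0,-1],"twist":0},{"jaw":0,"linear":[0,0,0],"twist":0},{"jaw":0,"linear":[0,0,0],"twist":0},{"jaw":0,"linear":[0,0,0],"twist":0}]' 3
python3 -c "
from h import *
tilt()"
```

```text
n 17225 slope deg 35.3 X -0.011 0.151 Z -0.127 -0.01 X at Z=-.015 -0.0058 Ymid -0.0003 pos [0.3986 0.0468 0.1304] yaw -0.5 grip 0.04554459019535529 3.0004362389445305
time: 12.33
position: [0.3986, 0.0464, 0.2158]
tool_rot: [1.0, -0.005, -0.001, -0.0]
ft_force: [-1.2, -0.5, -1.4]
grip_width: 0.0458
grip_force: 3.0
n 3704 slope deg -80.8 X -0.037 -0.006 Z -0.194 -0.006 X at Z=-.015 -0.0078 Ymid 0.0001 pos [0.3987 0.0464 0.2157] yaw -0.5 grip 0.04568297694119094 2.999889012426138
```

```bash
python3 -m pendant '[{"jaw":0,"linear":[0,0,-1],"twist":-3},{"jaw":0,"linear":[0,0,-1.5],"twist":-4},{"jaw":0,"linear":[0,0,-1.5],"twist":-4},{"jaw":0,"linear":[0,0,-1.5],"twist":-4},{"jaw":0,"linear":[0,0,-1.5],"twist":-4},{"jaw":0,"linear":[0,0,-1.5],"twist":-4},{"jaw":0,"linear":[0,0,-1.5],"twist":-4},{"jaw":0,"linear":[0,0,-1],"twist":-2},{"jaw":0,"linear":[0,0,-0.4],"twist":0},{"jaw":0,"linear":[0,0,0],"twist":0},{"jaw":0,"linear":[0,0,0],"twist":0}]' 4
python3 -c "
from h import *
tilt();go(.495,.311,.33,28.5)"
```

```text
time: 13.3
position: [0.3988, 0.0463, 0.3297]
tool_rot: [0.969, 0.245, -0.001, -0.0]
ft_force: [0.0, 0.7, -2.2]
grip_width: 0.0459
grip_force: 4.0
n 5215 slope deg 89.1 X -0.013 -0.003 Z -0.199 -0.006 X at Z=-.015 -0.0071 Ymid 0.0001 pos [0.3987 0.0464 0.3295] yaw 28.4 grip 0.04584389014107627 3.99999825283885
before twist cm [ 21.06 -18.69  -0.05]; after twist cm [ 21.09 -18.66  -0.05]; twist -0.1 pos [0.3987 0.0464 0.3295] yaw 28.4
```

```bash
python3 -m pendant '[{"jaw":0,"linear":[0.8,-0.7,0],"twist":0},{"jaw":0,"linear":[1.6,-1.4,0],"twist":0},{"jaw":0,"linear":[2.1,-1.9,0],"twist":0},{"jaw":0,"linear":[2.1,-1.9,0],"twist":0},{"jaw":0,"linear":[2.1,-1.9,0],"twist":0},{"jaw":0,"linear":[2.1,-1.9,0],"twist":0},{"jaw":0,"linear":[2.1,-1.9,0],"twist":0},{"jaw":0,"linear":[2.1,-1.9,0],"twist":0},{"jaw":0,"linear":[2.1,-1.8,0],"twist":0},{"jaw":0,"linear":[1.8,-1.5,0],"twist":0},{"jaw":0,"linear":[1.2,-1,0],"twist":0},{"jaw":0,"linear":[0.6,-0.5,0],"twist":0}]' 4
python3 - <<'E'
from h import *
tilt();go(.495,.311,.33,28.5)
w=cam("wrist","w6.png");s=cam("scene");t=cam("top");
root=np.array([.571,.353,.235]);dd=np.array([-.621,-.337,.707]);tip=root+.075*dd
print("w peg tip px",pix(w,tip),pix(w,root+.03*dd),"scene",pix(s,tip),"top",pix(t,tip))
def crop(d):
    u,v=pix(d,tip).astype(int);u=max(u,45);return cv2.resize(d["color"][v-40:v+50,u-45:u+75],(400,300),interpolation=2)
cv2.imwrite("pics/m6.png",np.vstack([np.hstack([crop(s),crop(t)]),np.hstack([cv2.resize(w["color"],(400,300)),cv2.resize(w["color"][180:330,180:380],(400,300))])]))
E
```

```text
time: 14.35
position: [0.4943, 0.3076, 0.3287]
tool_rot: [0.969, 0.246, -0.001, -0.0]
ft_force: [-0.0, 0.0, -1.7]
grip_width: 0.0457
grip_force: 4.0
n 9318 slope deg 3.6 X -0.01 0.109 Z -0.199 -0.007 X at Z=-.015 -0.7553 Ymid 0.0 pos [0.4946 0.3079 0.3288] yaw 28.5 grip 0.04565075746015101 4.000215400010347
before twist cm [ 0.18 -0.25 -0.12]; after twist cm [ 0.18 -0.25 -0.12]; twist 0.0 pos [0.4946 0.3079 0.3288] yaw 28.5
w peg tip px [272.42554307 189.43217206] [273.09384117 130.60401996] scene [148.79172053 182.23166577] top [121.13012058 189.58093966]
```

View pics/m6.png

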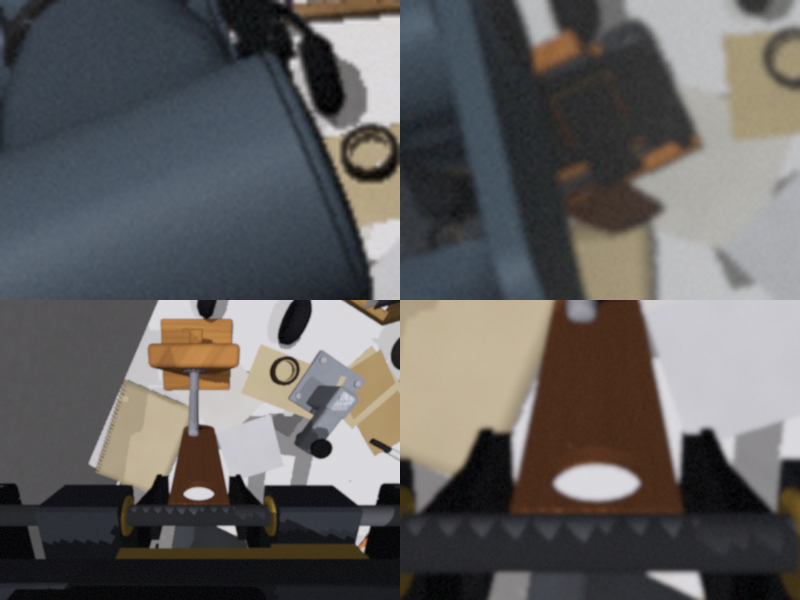

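The wrist view shows the peg tip at about (270,186) and the eye at about (278,271). Computing the 3D eye position and the offset to the peg axis.

```bash
cat >> h.py <<'E'
root=np.array([.571,.353,.235]);peg=np.array([-.621,-.337,.707]);YAW=28.5
def heldeye(ahead=.0,name=None):
    "held upright plate: plane from its own points, eye by ray through hole centre; offset to peg axis in tool cm"
    d=cam("wrist",name);hsv=cv2.cvtColor(d["color"],cv2.COLOR_BGR2HSV)
    m=((hsv[...,0]<17)&(hsv[...,1]>100)&(hsv[...,2]>20))
    o=robot.get_obs();p=np.array(o["position"]);r=np.radians(yaw(o))
    T=np.array([[np.cos(r),np.sin(r),0],[np.sin(r),-np.cos(r),0],[0,0,1]])
    L=(cloud(d)-p)@T.T
    k=m&(d["depth"]>0)&(abs(L[...,1])<.028)&(L[...,0]<.045)&(L[...,0]>-.06)&(L[...,2]<.0)&(L[...,2]>-.21)
    X,Z=L[k][:,0],L[k][:,2]
    A=np.polyfit(Z,X,1); q=abs(X-np.polyval(A,Z))<.006; A=np.polyfit(Z[q],X[q],1)
    n,lab,st,cen=cv2.connectedComponentsWithStats(k.astype(np.uint8)); i=1+np.argmax(st[1:,4]); b=(lab==i).astype(np.uint8)
    cs,hi=cv2.findContours(b,cv2.RETR_CCOMP,cv2.CHAIN_APPROX_NONE); e=None
    for c,h in zip(cs,hi[0]):
        if h[3]<0 or cv2.contourArea(c)<150: continue
        x,y,w,hh=cv2.boundingRect(c);u,v=x+w/2-.5,y+hh/2-.5
        a0,a1=[(world(d,u,v,z)-p)@T.T for z in(p[2],p[2]-.1)]
        # a0+s(a1-a0): X=A0 Z+A1
        D=a1-a0;s=(A[0]*a0[2]+A[1]-a0[0])/(D[0]-A[0]*D[2]);e=a0+s*D;print("hole px",u,v,"w,h",w,hh)
    print("tilt(bottom to robot +)",round(float(np.degrees(np.arctan(A[0]))),1),"bottom Z",Z[q].min().round(3),"eye(tool X,Y,Z up)",None if e is None else e.round(4),"p",p.round(4),"yaw",round(yaw(o),1),"gripF",o["grip_force"])
    if e is None: e=np.array([np.polyval(A,-.013),0,-.013])
    e=e-[.003,0,0]
    R=T@(root-p);P=T@peg; s=(e-R)@P; off=e-R-s*P
    print("s along peg",round(float(s),4),"eye off axis (X,Y,Zup)",off.round(4),"dir",P.round(3))
E
python3 -c "
from h import *
heldeye()"
```

```text
hole px 278.0 272.5 w,h 47 20
tilt(bottom to robot +) -1.3 bottom Z -0.2 eye(tool X,Y,Z up) [-0.0073 -0.0001 -0.0204] p [0.4935 0.3047 0.3299] yaw 28.4 gripF 3.9999356120824814
s along peg 0.1244 eye off axis (X,Y,Zup) [-0.0136  0.0054 -0.0134] dir [-0.707  0.001  0.707]
```

```bash
python3 -m pendant '[{"jaw":0,"linear":[0.4,-0.1,0],"twist":0},{"jaw":0,"linear":[0.8,-0.1,0.2],"twist":0},{"jaw":0,"linear":[0.8,-0.1,0.3],"twist":0},{"jaw":0,"linear":[0.8,-0.1,0.4],"twist":0},{"jaw":0,"linear":[0.8,-0.1,0.4],"twist":0},{"jaw":0,"linear":[0.4,0,0.2],"twist":0},{"jaw":0,"linear":[0,0,0],"twist":0},{"jaw":0,"linear":[0,0,0],"twist":0},{"jaw":0,"linear":[0,0,0],"twist":0}]' 5
python3 - <<'E'
from h import *
heldeye(name="w7.png");w=cv2.imread("pics/w7.png");cv2.imwrite("pics/m7.png",cv2.resize(w[130:330,180:380],(600,600),interpolation=2))
E
```

```text
time: 15.35
position: [0.5268, 0.3292, 0.3154]
tool_rot: [0.969, 0.246, -0.0, 0.0]
ft_force: [-0.5, -0.4, -1.4]
grip_width: 0.0452
grip_force: 5.0
hole px 278.0 272.5 w,h 47 20
tilt(bottom to robot +) -2.1 bottom Z -0.202 eye(tool X,Y,Z up) [-0.0072  0.0001 -0.0202] p [0.5267 0.3292 0.3156] yaw 28.5 gripF 4.999986961483955
s along peg 0.0855 eye off axis (X,Y,Zup) [-0.0001 -0.      0.    ] dir [-0.707  0.     0.707]
```

View pics/m7.png

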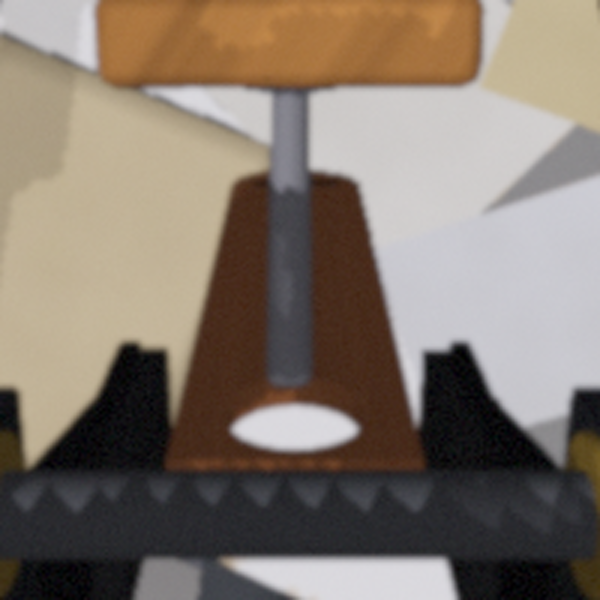

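```bash
python3 -m pendant '[{"jaw":0,"linear":[0.3,0,0.3],"twist":0},{"jaw":0,"linear":[0.35,0,0.35],"twist":0},{"jaw":0,"linear":[0.35,0,0.35],"twist":0},{"jaw":0,"linear":[0.35,0,0.35],"twist":0},{"jaw":0,"linear":[0.35,0,0.35],"twist":0},{"jaw":0,"linear":[0,0,0],"twist":0},{"jaw":0,"linear":[0,0,0],"twist":0}]' 5
python3 - <<'E'
from h import *
heldeye(name="w8.png");w=cv2.imread("pics/w8.png");cv2.imwrite("pics/m8.png",cv2.resize(w[130:330,180:380],(600,600),interpolation=2))
E
```

```text
time: 15.98
position: [0.5446, 0.3361, 0.2987]
tool_rot: [0.969, 0.246, 0.003, 0.002]
ft_force: [8.6, -6.6, 2.0]
grip_width: 0.021
grip_force: 5.1
tilt(bottom to robot +) 12.7 bottom Z -0.169 eye(tool X,Y,Z up) None p [0.5463 0.3356 0.2995] yaw 28.5 gripF 5.639945417933632
s along peg 0.0585 eye off axis (X,Y,Zup) [0.0101 0.0035 0.0102] dir [-0.707  0.     0.707]
```

View pics/m8.png

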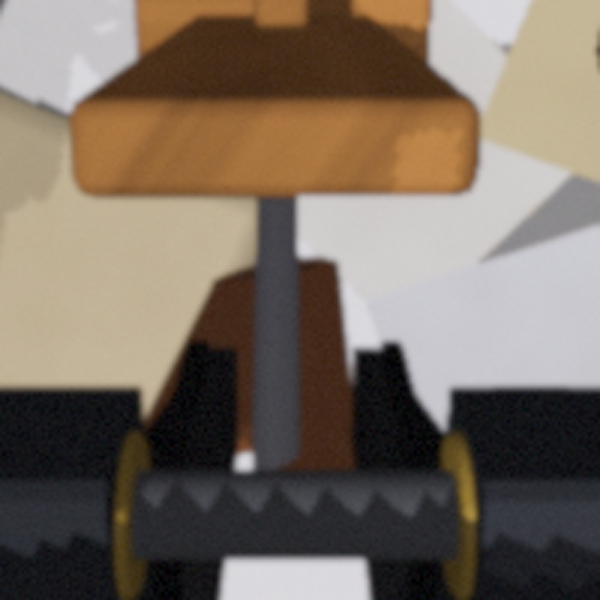

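The view shows the fingers closed further, to 21 mm, and the plate skewed left at about (290,330). The hold went wrong here, so I'll look from the other cameras before moving.

Run:
```python
from h import *
s=cam("scene");t=cam("top");w=cam("wrist")
print(robot.get_obs()["time"],robot.get_obs()["ft_force"])
def crop(d,p,a=60):
    u,v=pix(d,p).astype(int);u=max(u,a);return cv2.resize(d["color"][v-a*3//4:v+a*3//4,u-a:u+a],(400,300),interpolation=2)
cv2.imwrite("pics/m9.png",np.vstack([np.hstack([crop(s,[.53,.33,.27]),crop(t,[.53,.33,.27])]),np.hstack([cv2.resize(w["color"][60:300,120:440],(400,300)),cv2.resize(cv2.convertScaleAbs(w["color"][180:330,180:380],alpha=2.5),(400,300))])]))
o=robot.get_obs();p=np.array(o["position"]);r=np.radians(yaw(o))
T=np.array([[np.cos(r),np.sin(r),0],[np.sin(r),-np.cos(r),0],[0,0,1]])
L=(cloud(w)-p)@T.T
for u,v in((270,225),(250,250),(290,250),(245,275),(295,280),(262,283)): print((u,v),L[v,u].round(3),w["color"][v,u])
```

```text
16.1833 [ 8.80265776 -5.40935512  2.77500635]
(270, 225) [ 0.013 -0.005 -0.043] [73 69 70]
(250, 250) [-0.023 -0.022 -0.088] [ 88 108 124]
(290, 250) [ 0.009  0.006 -0.013] [19 16 16]
(245, 275) [ 0.037 -0.01   0.067] [23 21 22]
(295, 280) [0.009 0.007 0.019] [21 16 17]
(262, 283) [ 0.009 -0.007  0.021] [13 13 12]
```

View pics/m9.png

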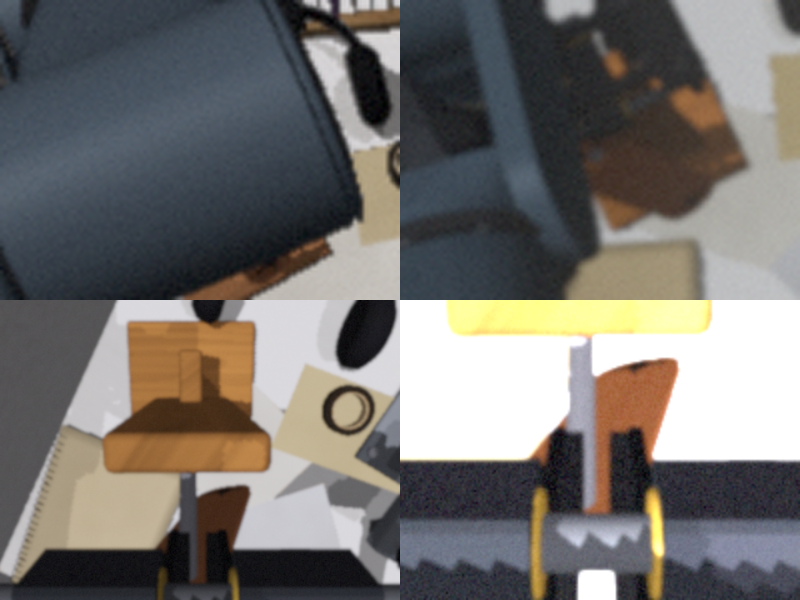

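The gauge hangs skewed round the peg, and the fingers have slipped off it and are closing. I'll open them and look.

```bash
python3 -m pendant '[{"jaw":0.5,"linear":[0,0,0],"twist":0},{"jaw":0.8,"linear":[0,0,0],"twist":0},{"jaw":1,"linear":[0,0,0],"twist":0},{"jaw":1,"linear":[0,0,0],"twist":0},{"jaw":1,"linear":[0,0,0],"twist":0},{"jaw":1,"linear":[0,0,0],"twist":0}]' 5
python3 - <<'E'
from h import *
w=cam("wrist");t=cam("top")
u,v=pix(t,[.53,.33,.27]).astype(int)
cv2.imwrite("pics/m10.png",np.hstack([cv2.resize(cv2.convertScaleAbs(w["color"][60:330,120:440],alpha=1.5),(480,405)),cv2.resize(t["color"][v-40:v+60,u-40:u+40],(324,405),interpolation=2)])[:, :800])
E
```

```text
time: 16.68
position: [0.5413, 0.3376, 0.2984]
tool_rot: [0.969, 0.246, -0.001, -0.0]
ft_force: [-0.3, -0.3, -0.3]
grip_width: 0.0367
grip_force: 0.1
```

View pics/m10.png

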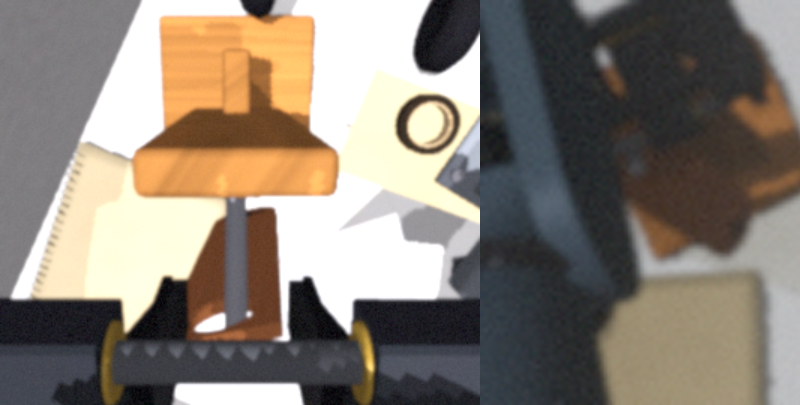

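The peg end at about (238,325) seems to enter the hole, with the white of the hole on its left. I'll finish opening and check that the plate stays up.

```bash
python3 -m pendant '[{"jaw":1,"linear":[0,0,0],"twist":0},{"jaw":1,"linear":[0,0,0],"twist":0},{"jaw":1,"linear":[0,0,0],"twist":0},{"jaw":1,"linear":[0,0,0],"twist":0},{"jaw":1,"linear":[0,0,0],"twist":0},{"jaw":1,"linear":[0,0,0],"twist":0}]' 5
python3 - <<'E'
from h import *
w=cam("wrist");C=cloud(w);hsv=cv2.cvtColor(w["color"],cv2.COLOR_BGR2HSV)
m=(hsv[...,0]<17)&(hsv[...,1]>100)&(hsv[...,2]>20)&(C[...,2]>.06)&(C[...,2]<.33)
v0=root[:2]
T=np.array([[-.879,-.477],[.477,-.879]])  # n (front), lateral
Q=(C[m][:,:2]-v0)@T.T;Z=C[m][:,2]
for lo in np.arange(.08,.34,.02):
    k=(Z>=lo)&(Z<lo+.02)&(Q[:,0]>0.002)
    if k.sum()>15: print(round(lo,2),k.sum(),"front",np.percentile(Q[k,0],[5,50,95]).round(3),"lat",Q[k,1].min().round(3),Q[k,1].max().round(3))
E
```

```text
time: 17.28
position: [0.5418, 0.3373, 0.2985]
tool_rot: [0.969, 0.246, -0.0, 0.0]
ft_force: [0.2, -0.1, -0.6]
grip_width: 0.0827
grip_force: 0.0
0.24 302 front [0.002 0.003 0.005] lat -0.025 0.018
```

```bash
python3 -m pendant '[{"jaw":1,"linear":[0,0,-0.8],"twist":0},{"jaw":1,"linear":[0,0,-1.5],"twist":0},{"jaw":1,"linear":[0,0,-2],"twist":0},{"jaw":1,"linear":[0,0,-2],"twist":0},{"jaw":1,"linear":[-3,2,0],"twist":4},{"jaw":1,"linear":[-3,3,0],"twist":4},{"jaw":1,"linear":[-2,3.5,0],"twist":4},{"jaw":1,"linear":[-1,3.5,0],"twist":4},{"jaw":1,"linear":[-1,3.5,0],"twist":4},{"jaw":1,"linear":[-1,3.5,0],"twist":4},{"jaw":1,"linear":[-1,3.5,0],"twist":4},{"jaw":1,"linear":[-1,3,0],"twist":0}]'
cat >> h.py <<'E'
def hung():
    "orange/copper points in front of the board, stand axes (front, lateral, z)"
    for nm in("top","scene"):
        d=cam(nm);C=cloud(d).reshape(-1,3);hsv=cv2.cvtColor(d["color"],cv2.COLOR_BGR2HSV).reshape(-1,3)
        Q=(C[:,:2]-root[:2])@np.array([[-.879,-.477],[.477,-.879]]).T;Z=C[:,2]
        k0=(abs(Q[:,1])<.12)&(Q[:,0]>-.002)&(Q[:,0]<.15)&(Z>.02)&(Z<.33);print(nm)
        for lo in np.arange(.02,.32,.03):
            k=k0&(Z>=lo)&(Z<lo+.03)
            if k.sum()>4: print(" ",round(lo,2),k.sum(),"front",np.percentile(Q[k,0],[10,50,90]).round(3),"lat",Q[k,1].min().round(3),Q[k,1].max().round(3),"hsv",np.median(hsv[k],0))
E
python3 - <<'E'
from h import *
hung();find(cam("top"));print(robot.get_obs()["position"],yaw())
for g in gauges(cam("top"),100): print(g[0].round(3),round(g[1]),round(g[2]),round(g[3]))
E
```

```text
time: 18.33
position: [0.4804, 0.0498, 0.3624]
tool_rot: [1.0, 0.002, 0.001, 0.0]
ft_force: [0.6, 0.0, 0.0]
grip_width: 0.0872
grip_force: 0.0
top
  0.02 51 front [-0.002 -0.001  0.006] lat -0.07 0.046 hsv [13. 79. 75.]
  0.05 80 front [-0.001  0.006  0.007] lat -0.037 0.036 hsv [11.  70.5 71. ]
  0.08 98 front [-0.001  0.005  0.006] lat -0.038 0.038 hsv [11.5 77.  74. ]
  0.11 94 front [-0.001  0.005  0.006] lat -0.037 0.038 hsv [11. 78. 74.]
  0.14 109 front [-0.001  0.005  0.006] lat -0.036 0.039 hsv [11. 78. 75.]
  0.17 103 front [-0.001  0.004  0.006] lat -0.039 0.039 hsv [11. 77. 73.]
  0.2 117 front [-0.002  0.004  0.006] lat -0.038 0.038 hsv [11. 76. 74.]
  0.23 188 front [-0.001  0.001  0.006] lat -0.037 0.038 hsv [ 11.  117.5 104.5]
  0.26 56 front [-0.002  0.031  0.05 ] lat -0.032 0.035 hsv [122.5  14.  106. ]
  0.29 5 front [0.049 0.049 0.051] lat -0.002 0.004 hsv [130.  11. 107.]
scene
  0.2 22 front [-0.002 -0.001  0.001] lat 0.022 0.037 hsv [ 11. 133.  61.]
  0.23 91 front [-0.002  0.     0.006] lat -0.014 0.038 hsv [ 10. 136.  69.]
  0.26 10 front [-0.002 -0.001  0.   ] lat -0.017 0.034 hsv [ 13.  139.5 127.5]
short L,W 145.5 41.4 eye [ 0.4248 -0.3445] spot [ 0.5381 -0.3254] psi 9.6
[0.4801003  0.05033444 0.36239808] 0.21523129278904138
[ 0.483 -0.335] 145 42 10
[ 0.481 -0.206] 171 32 0
[0.551 0.357] 133 54 -85
[ 0.645 -0.299] 40 39 -80
[0.636 0.441] 96 35 -63
[0.638 0.347] 77 46 29
```

The depth cloud shows copper 5–6 mm in front of the board from z 0.05 to 0.25, so the long gauge hangs at the peg's root. Next is the mid gauge.

```bash
python3 -m pendant '[{"jaw":0.8,"linear":[-0.3,1.5,0.5],"twist":0},{"jaw":0.8,"linear":[-0.4,3,2],"twist":0},{"jaw":0.8,"linear":[-0.5,3,2.5],"twist":0},{"jaw":0.8,"linear":[-0.6,3.2,2.5],"twist":0},{"jaw":0.8,"linear":[-0.6,3.2,2.5],"twist":0},{"jaw":0.8,"linear":[-0.6,3.2,2.5],"twist":0},{"jaw":0.8,"linear":[-0.6,3.2,2.5],"twist":0},{"jaw":0.8,"linear":[-0.4,3,2.5],"twist":0},{"jaw":0.8,"linear":[0,2,2],"twist":0},{"jaw":0.8,"linear":[0,0,0.5],"twist":0},{"jaw":0.8,"linear":[0,0,0],"twist":0}]' 6
python3 - <<'E'
from h import *
w=cam("wrist");e,p=wfind(w,np.array([.4084,-.2027]));s=spot(e,p,"mid")
u=(s-e)/np.linalg.norm(s-e);g=e+.03*u;go(*g,.021,p)
E
```

```text
time: 19.45
position: [0.4424, -0.2007, 0.1601]
tool_rot: [1.0, 0.004, -0.001, -0.001]
ft_force: [0.2, -0.1, -0.2]
grip_width: 0.0696
grip_force: 0.0
eye [ 0.4091 -0.2035] r 15.4 psi 0.6 line y at eye -0.2031
mid spot [ 0.5491 -0.202 ]
before twist cm [-0.36  0.31 14.01]; after twist cm [-0.36  0.31 14.01]; twist -0.1 pos [ 0.4427 -0.2001  0.1611] yaw 0.5
```

```bash
python3 -m pendant '[{"jaw":0.75,"linear":[-0.35,0.3,3],"twist":0},{"jaw":0.75,"linear":[0,0,3],"twist":0},{"jaw":0.75,"linear":[0,0,3],"twist":0},{"jaw":0.75,"linear":[0,0,3],"twist":0},{"jaw":0.75,"linear":[0,0,1.5],"twist":0},{"jaw":0.75,"linear":[0,0,0.5],"twist":0},{"jaw":0.75,"linear":[0,0,0],"twist":0},{"jaw":0,"linear":[0,0,0],"twist":0},{"jaw":0,"linear":[0,0,0],"twist":0},{"jaw":0,"linear":[0,0,0],"twist":0},{"jaw":0,"linear":[0,0,0],"twist":0},{"jaw":0,"linear":[0,0,0],"twist":0}]' 8
python3 - <<'E'
from h import *
o=robot.get_obs();p=np.array(o["position"]);s=np.array([.5488,-.2018]);t=np.array([.5640,.120])
d=t-s;go(p[0]+d[0],p[1]+d[1],.021);print(o["grip_width"],o["grip_force"],o["ft_force"])
E
```

```text
time: 20.5
position: [0.4394, -0.2045, 0.0226]
tool_rot: [1.0, 0.004, 0.001, 0.001]
ft_force: [1.1, 1.8, 5.9]
grip_width: 0.0453
grip_force: 8.0
before twist cm [  1.77 -32.17   0.16]; after twist cm [  1.77 -32.17   0.16]; twist 0.0 pos [ 0.4394 -0.2045  0.0226] yaw 0.4
0.04534765090278037 8.005212396383286 [1.09084804 1.83193674 5.861174  ]
```

```bash
python3 -m pendant '[{"jaw":0,"linear":[0,-0.5,-0.05],"twist":0},{"jaw":0,"linear":[0,-1.5,0],"twist":0},{"jaw":0,"linear":[0,-2,0],"twist":0},{"jaw":0,"linear":[0,-2.2,0],"twist":0},{"jaw":0,"linear":[0,-2.2,0],"twist":0},{"jaw":0,"linear":[0,-2.2,0],"twist":0},{"jaw":0,"linear":[0,-2.2,0],"twist":0},{"jaw":0,"linear":[0,-2.2,0],"twist":0},{"jaw":0,"linear":[0,-2.2,0],"twist":0},{"jaw":0,"linear":[0,-2.2,0],"twist":0},{"jaw":0,"linear":[0.2,-2.2,0],"twist":0},{"jaw":0,"linear":[0.3,-2.2,0],"twist":0}]'
python3 -m pendant '[{"jaw":0,"linear":[0.3,-2.2,0],"twist":0},{"jaw":0,"linear":[0.3,-2.2,0],"twist":0},{"jaw":0,"linear":[0.3,-2,0],"twist":0},{"jaw":0,"linear":[0.2,-1.2,0],"twist":0},{"jaw":0,"linear":[0.1,-0.6,0],"twist":0},{"jaw":0,"linear":[0,0,0],"twist":0},{"jaw":0,"linear":[0,0,0],"twist":0}]'
python3 - <<'E'
from h import *
o=robot.get_obs();go(.4546,.1173,.021);print(o["grip_width"],o["grip_force"],o["ft_force"])
w=cam("wrist","w20.png");hsv=cv2.cvtColor(w["color"],cv2.COLOR_BGR2HSV)
for v in (40,100,160,220):
    u=np.flatnonzero((hsv[v,:,0]<17)&(hsv[v,:,1]>115)&(hsv[v,:,2]>50)); u=u[(u>150)&(u<400)]; print(v,u.min(),u.max(),world(w,(u.min()+u.max())/2,v,.006).round(4))
E
```

```text
time: 21.5
position: [0.4413, 0.0349, 0.0221]
tool_rot: [1.0, 0.004, -0.0, -0.0]
ft_force: [-0.3, 0.0, 0.2]
grip_width: 0.0005
grip_force: 0.0
time: 22.08
position: [0.4531, 0.1158, 0.0221]
tool_rot: [1.0, 0.004, -0.0, 0.0]
ft_force: [0.0, 0.0, -0.1]
grip_width: 0.0006
grip_force: 0.0
before twist cm [ 0.15 -0.15  0.11]; after twist cm [ 0.15 -0.15  0.11]; twist 0.0 pos [0.4531 0.1158 0.0221] yaw 0.5
0.0006474139942506061 0.0 [ 0.0458106   0.02308792 -0.09731882]Traceback (most recent call last):
  File "<stdin>", line 5, in <module>
    return umr_minimum(a, axis, None, out, keepdims, initial, where)
ValueError: zero-size array to reduction operation minimum which has no identity
```

```bash
python3 -m pendant '[{"jaw":0.8,"linear":[0,0,-3],"twist":0},{"jaw":0.8,"linear":[-1,0,-4],"twist":0},{"jaw":0.8,"linear":[-1,2,-4],"twist":0},{"jaw":0.8,"linear":[0,3,-4],"twist":0},{"jaw":0.8,"linear":[0,3,-2],"twist":0},{"jaw":0.8,"linear":[0,0,0],"twist":0}]'
python3 - <<'E'
from h import *
t=cam("top","t21.png");find(t);print(robot.get_obs()["position"])
for g in gauges(t,100): print(g[0].round(3),round(g[1]),round(g[2]),round(g[3]))
w=cam("wrist","w21.png");r=wfind(w,np.array([.41,-.1]))
E
```

```text
time: 22.63
position: [0.4379, 0.0378, 0.1857]
tool_rot: [1.0, 0.001, 0.005, 0.002]
ft_force: [0.7, 0.9, 0.6]
grip_width: 0.0327
grip_force: 0.0
short L,W 145.1 41.7 eye [ 0.4246 -0.3447] spot [ 0.5379 -0.3253] psi 9.7
[0.43642922 0.03960424 0.18388262]
[ 0.483 -0.335] 145 42 10
[ 0.481 -0.2  ] 173 38 0
[0.551 0.357] 133 54 -85
[ 0.645 -0.299] 40 39 -80
[0.636 0.441] 96 35 -63
[0.645 0.34 ] 81 43 47
eye [ 0.4094 -0.1984] r 15.0 psi 0.48 line y at eye -0.1989
```

The mid gauge stayed near its start, because the fingertips had gripped its top edge too high. I'll grip it again lower.

```bash
python3 -m pendant '[{"jaw":0.8,"linear":[0,1.5,0],"twist":0},{"jaw":0.8,"linear":[0.1,3,0],"twist":0},{"jaw":0.8,"linear":[0.1,3.5,0],"twist":0},{"jaw":0.8,"linear":[0.1,3.5,1],"twist":0},{"jaw":0.8,"linear":[0,3.5,2],"twist":0},{"jaw":0.8,"linear":[0,3.5,2],"twist":0},{"jaw":0.8,"linear":[0,3,2.5],"twist":0},{"jaw":0.8,"linear":[0,1.8,2.5],"twist":0},{"jaw":0.8,"linear":[0,0.5,2],"twist":0},{"jaw":0.8,"linear":[0,0,0],"twist":0},{"jaw":0.8,"linear":[0,0,0],"twist":0}]' 8
python3 - <<'E'
from h import *
go(.4394,-.1986,.0185,.5)
E
```

```text
time: 23.65
position: [0.4378, -0.1937, 0.0597]
tool_rot: [1.0, 0.004, -0.003, -0.002]
ft_force: [0.7, 0.8, -0.7]
grip_width: 0.0694
grip_force: 0.0
before twist cm [0.16 0.49 4.12]; after twist cm [0.16 0.49 4.12]; twist -0.1 pos [ 0.4378 -0.1937  0.0597] yaw 0.4
```

```bash
python3 -m pendant '[{"jaw":0.7,"linear":[0.15,0.45,1],"twist":0},{"jaw":0.7,"linear":[0,0,2],"twist":0},{"jaw":0.7,"linear":[0,0,0.8],"twist":0},{"jaw":0.7,"linear":[0,0,0.3],"twist":0},{"jaw":0.7,"linear":[0,0,0],"twist":0},{"jaw":0.7,"linear":[0,0,0],"twist":0},{"jaw":0.7,"linear":[0,0,0],"twist":0}]'
python3 -c "
from h import *
go(.4394,-.1986,.0185,.5)"
```

```text
time: 24.23
position: [0.4416, -0.1999, 0.0215]
tool_rot: [1.0, 0.004, 0.001, 0.0]
ft_force: [0.5, 0.2, -0.0]
grip_width: 0.0615
grip_force: 0.0
before twist cm [-0.22 -0.13  0.3 ]; after twist cm [-0.22 -0.13  0.3 ]; twist -0.0 pos [ 0.4416 -0.1999  0.0215] yaw 0.5
```

```bash
python3 -m pendant '[{"jaw":0.7,"linear":[-0.1,-0.1,0.3],"twist":0},{"jaw":0.7,"linear":[0,0,0],"twist":0},{"jaw":0,"linear":[0,0,0],"twist":0},{"jaw":0,"linear":[0,0,0],"twist":0},{"jaw":0,"linear":[0,0,0],"twist":0},{"jaw":0,"linear":[0,0,0],"twist":0},{"jaw":0,"linear":[0,0,0],"twist":0}]' 8
python3 - <<'E'
from h import *
o=robot.get_obs();p=np.array(o["position"]);s=np.array([.5494,-.1977]);t=np.array([.5645,.120])
d=t-s;go(p[0]+d[0],p[1]+d[1],.0195);print(o["grip_width"],o["grip_force"],o["ft_force"])
E
```

```text
time: 24.82
position: [0.4403, -0.1991, 0.0179]
tool_rot: [1.0, 0.004, 0.0, 0.0]
ft_force: [0.2, -1.1, 0.8]
grip_width: 0.046
grip_force: 8.0
before twist cm [  1.76 -31.76  -0.16]; after twist cm [  1.76 -31.76  -0.16]; twist 0.0 pos [ 0.4403 -0.1991  0.0179] yaw 0.4
0.04599328950320711 7.974334806203842 [ 0.2157532  -1.1390687   0.76456236]
```

Solid grip: 46 mm wide with no upward force. Sliding now.

```bash
python3 -m pendant '[{"jaw":0,"linear":[0,-0.5,0],"twist":0},{"jaw":0,"linear":[0,-1.5,0],"twist":0},{"jaw":0,"linear":[0,-2,0],"twist":0},{"jaw":0,"linear":[0,-2.2,0],"twist":0},{"jaw":0,"linear":[0,-2.2,0],"twist":0},{"jaw":0,"linear":[0,-2.2,0],"twist":0},{"jaw":0,"linear":[0,-2.2,0],"twist":0},{"jaw":0,"linear":[0,-2.2,0],"twist":0},{"jaw":0,"linear":[0,-2.2,0],"twist":0},{"jaw":0,"linear":[0,-2.2,0],"twist":0},{"jaw":0,"linear":[0.2,-2.2,0],"twist":0},{"jaw":0,"linear":[0.3,-2.2,0],"twist":0}]'
python3 -m pendant '[{"jaw":0,"linear":[0.3,-2.2,0],"twist":0},{"jaw":0,"linear":[0.3,-2.2,0],"twist":0},{"jaw":0,"linear":[0.3,-1.8,0],"twist":0},{"jaw":0,"linear":[0.2,-1.2,0],"twist":0},{"jaw":0,"linear":[0.1,-0.6,0],"twist":0},{"jaw":0,"linear":[0,0,0],"twist":0},{"jaw":0,"linear":[0,0,0],"twist":0}]'
python3 - <<'E'
from h import *
o=robot.get_obs();go(.4554,.1186,.0185);print(o["grip_width"],o["grip_force"],o["ft_force"])
E
```

```text
time: 25.82
position: [0.4427, 0.0403, 0.0179]
tool_rot: [1.0, 0.004, -0.0, -0.0]
ft_force: [0.0, -1.6, 0.6]
grip_width: 0.0459
grip_force: 8.0
time: 26.4
position: [0.4545, 0.1195, 0.0178]
tool_rot: [1.0, 0.004, 0.0, -0.0]
ft_force: [0.2, 2.1, 2.5]
grip_width: 0.046
grip_force: 7.9
before twist cm [ 0.09  0.09 -0.07]; after twist cm [ 0.09  0.09 -0.07]; twist 0.0 pos [0.4545 0.1195 0.0178] yaw 0.5
0.0460130421004424 7.944554463028908 [0.20708648 2.10729324 2.52206568]
```

Good. Release, rise, verify by camera, then go over the knob.

```bash
python3 -m pendant '[{"jaw":0.75,"linear":[0,0,0],"twist":0},{"jaw":0.75,"linear":[0,0,0],"twist":0},{"jaw":0.75,"linear":[0,0,0],"twist":0},{"jaw":0.75,"linear":[0,0,0],"twist":0},{"jaw":0.75,"linear":[0,0,-1.5],"twist":0},{"jaw":0,"linear":[-1,0,-4],"twist":0},{"jaw":0,"linear":[-1.5,0,-4],"twist":0},{"jaw":0,"linear":[0,0,-4],"twist":0},{"jaw":0,"linear":[0,0,-4],"twist":0},{"jaw":0,"linear":[0,0,-0.5],"twist":0},{"jaw":0,"linear":[0,0,0],"twist":0},{"jaw":0,"linear":[0,0,0],"twist":0}]'
python3 - <<'E'
from h import *
w=cam("wrist");e,p=wfind(w,np.array([.42,.12]));spot(e,p,"mid")
C=cloud(w).reshape(-1,3);k=C[(abs(C[:,0]-.565)<.03)&(abs(C[:,1]-.12)<.03)&(C[:,2]>.112)&(C[:,2]<.13)];print("knob",len(k),(k.min(0)+k.max(0))/2)
go(.564,.120,.145)
E
```

```text
time: 27.4
position: [0.4296, 0.1188, 0.1966]
tool_rot: [1.0, 0.004, -0.0, 0.0]
ft_force: [-0.4, -1.2, -0.5]
grip_width: 0.0265
grip_force: 0.0
eye [0.4243 0.1194] r 14.8 psi -0.6 line y at eye 0.1194
mid spot [0.5643 0.1179]
knob 2180 [0.56100038 0.12088805 0.11653666]
before twist cm [13.51 -0.02  5.06]; after twist cm [13.51 -0.02  5.06]; twist 0.0 pos [0.4289 0.1188 0.1956] yaw 0.4
```

```bash
python3 -m pendant '[{"jaw":0,"linear":[2,0,0],"twist":0},{"jaw":0,"linear":[3,0,0],"twist":0},{"jaw":0,"linear":[3.5,0,0],"twist":0},{"jaw":0,"linear":[3,0,0.5],"twist":0},{"jaw":0,"linear":[1.5,0,1.5],"twist":0},{"jaw":0,"linear":[0.5,0,1.5],"twist":0},{"jaw":0,"linear":[0,0,1],"twist":0},{"jaw":0,"linear":[0,0,0.3],"twist":0},{"jaw":0,"linear":[0,0,0],"twist":0},{"jaw":0,"linear":[0,0,0],"twist":0}]'
python3 - <<'E'
from h import *
go(.564,.120,.1235)
E
```

```text
time: 28.28
position: [0.5637, 0.1201, 0.148]
tool_rot: [1.0, 0.004, -0.001, -0.0]
ft_force: [-0.3, 0.9, -0.1]
grip_width: 0.0005
grip_force: 0.0
before twist cm [0.03 0.01 2.45]; after twist cm [0.03 0.01 2.45]; twist 0.0 pos [0.5637 0.1201 0.148 ] yaw 0.5
```

```bash
python3 -m pendant '[{"jaw":0,"linear":[0,0,0.9],"twist":0},{"jaw":0,"linear":[0,0,0.9],"twist":0},{"jaw":0,"linear":[0,0,0.4],"twist":0},{"jaw":0,"linear":[0,0,0.2],"twist":0},{"jaw":0,"linear":[0,0,0.15],"twist":0},{"jaw":0,"linear":[0,0,0],"twist":0},{"jaw":0,"linear":[0,0,0],"twist":0}]'
python3 -m pendant '[{"jaw":0,"linear":[0,0,0.13],"twist":0},{"jaw":0,"linear":[0,0,0],"twist":0},{"jaw":0,"linear":[0,0,0],"twist":0},{"jaw":0,"linear":[0,0,0],"twist":0}]'
```

```text
time: 28.87
position: [0.5659, 0.1202, 0.1253]
tool_rot: [1.0, 0.004, 0.001, -0.0]
ft_force: [-1.0, 0.1, 11.1]
grip_width: 0.0007
grip_force: 5.8
time: 29.2
position: [0.5659, 0.1202, 0.1252]
tool_rot: [1.0, 0.004, 0.002, 0.0]
ft_force: [-3.7, 0.2, 18.9]
grip_width: 0.0006
grip_force: 9.2
```

Pressed. Going back over the eye (0.4243, 0.1195).

```bash
python3 -m pendant '[{"jaw":0,"linear":[0,0,-1.5],"twist":0},{"jaw":0,"linear":[0,0,-2.5],"twist":0},{"jaw":0.75,"linear":[-1.5,0,-2],"twist":0},{"jaw":0.75,"linear":[-3,0,-1],"twist":0},{"jaw":0.75,"linear":[-3.2,0,0],"twist":0},{"jaw":0.75,"linear":[-3.2,0,0],"twist":0},{"jaw":0.75,"linear":[-2,0,0],"twist":0},{"jaw":0.75,"linear":[-1,0,0],"twist":0},{"jaw":0.75,"linear":[0,0,0],"twist":0},{"jaw":0.75,"linear":[0,0,0],"twist":0},{"jaw":0.75,"linear":[0,0,0],"twist":0}]' 6
python3 - <<'E'
from h import *
w=cam("wrist");e,p=wfind(w,np.array([.42,.12]));spot(e,p,"mid");go(.4243,.1195,.0605,0)
E
```

```text
time: 30.12
position: [0.4283, 0.1189, 0.1922]
tool_rot: [1.0, 0.004, 0.001, 0.0]
ft_force: [-0.4, 0.3, 0.5]
grip_width: 0.0526
grip_force: 0.0
eye [0.4241 0.1195] r 14.8 psi -0.65 line y at eye 0.1196
mid spot [0.5641 0.1179]
before twist cm [-0.4  -0.07 13.16]; after twist cm [-0.4  -0.06 13.16]; twist 0.4 pos [0.4283 0.1189 0.1921] yaw 0.4
```

```bash
python3 -m pendant '[{"jaw":0.75,"linear":[-0.4,0,2],"twist":0.5},{"jaw":0.75,"linear":[0,0,3.5],"twist":0},{"jaw":0.75,"linear":[0,0,4],"twist":0},{"jaw":0.75,"linear":[0,0,4],"twist":0},{"jaw":0.75,"linear":[0,0,2],"twist":0},{"jaw":0.75,"linear":[0,0,1],"twist":0},{"jaw":0.75,"linear":[0,0,0.5],"twist":0},{"jaw":0.7,"linear":[0,0,0],"twist":0},{"jaw":0.7,"linear":[0,0,0],"twist":0},{"jaw":0.7,"linear":[0,0,0],"twist":0}]' 6
python3 -c "
from h import *
go(.4243,.1195,.0185)"
```

```text
time: 31.0
position: [0.4231, 0.119, 0.0226]
tool_rot: [1.0, -0.0, 0.001, -0.0]
ft_force: [0.1, 0.4, 0.1]
grip_width: 0.0618
grip_force: 0.0
before twist cm [ 0.12 -0.05  0.41]; after twist cm [ 0.12 -0.05  0.41]; twist 0.0 pos [0.4231 0.119  0.0226] yaw -0.0
```

```bash
python3 -m pendant '[{"jaw":0.7,"linear":[0.1,0,0.4],"twist":0},{"jaw":0.7,"linear":[0,0,0],"twist":0},{"jaw":0,"linear":[0,0,0],"twist":0},{"jaw":0,"linear":[0,0,0],"twist":0},{"jaw":0,"linear":[0,0,0],"twist":0},{"jaw":0,"linear":[0,0,0],"twist":0},{"jaw":0,"linear":[0,0,0],"twist":0}]' 6
python3 -m pendant '[{"jaw":0,"linear":[0,1,0],"twist":0},{"jaw":0,"linear":[0,1.5,0],"twist":0},{"jaw":0,"linear":[0,1.5,0],"twist":0},{"jaw":0,"linear":[0,1.5,0],"twist":0},{"jaw":0,"linear":[0,1.5,0],"twist":0},{"jaw":0,"linear":[0,0.5,0],"twist":0},{"jaw":0,"linear":[0,0,0],"twist":0}]' 5
```

```text
time: 31.58
position: [0.4231, 0.119, 0.0182]
tool_rot: [1.0, -0.0, 0.0, -0.0]
ft_force: [0.8, 0.5, 3.1]
grip_width: 0.0458
grip_force: 6.0
time: 32.17
position: [0.4232, 0.0425, 0.0181]
tool_rot: [1.0, -0.002, 0.0, 0.0]
ft_force: [-1.7, -3.5, 4.4]
grip_width: 0.0457
grip_force: 5.0
```

```bash
python3 -m pendant '[{"jaw":0,"linear":[0,0,-0.6],"twist":0},{"jaw":0,"linear":[0,0,-1],"twist":0},{"jaw":0,"linear":[0,0,-1.2],"twist":0},{"jaw":0,"linear":[0,0,-1.2],"twist":0},{"jaw":0,"linear":[0,0,-1.2],"twist":0},{"jaw":0,"linear":[0,0,-1.2],"twist":0},{"jaw":0,"linear":[0,0,-1.2],"twist":0},{"jaw":0,"linear":[0,0,-1.2],"twist":0},{"jaw":0,"linear":[0,0,-1.2],"twist":0},{"jaw":0,"linear":[0,0,-1.2],"twist":0},{"jaw":0,"linear":[0,0,-1],"twist":0},{"jaw":0,"linear":[0,0,0],"twist":0}]' 3
python3 -c "
from h import *
tilt()"
python3 -m pendant '[{"jaw":0,"linear":[0,0,-1],"twist":0},{"jaw":0,"linear":[0,0,-1.2],"twist":0},{"jaw":0,"linear":[0,0,-1.2],"twist":0},{"jaw":0,"linear":[0,0,-1.2],"twist":0},{"jaw":0,"linear":[0,0,-1.2],"twist":0},{"jaw":0,"linear":[0,0,-1.2],"twist":0},{"jaw":0,"linear":[0,0,-1],"twist":0},{"jaw":0,"linear":[0,0,0],"twist":0},{"jaw":0,"linear":[0,0,0],"twist":0},{"jaw":0,"linear":[0,0,0],"twist":0},{"jaw":0,"linear":[0,0,0],"twist":0},{"jaw":0,"linear":[0,0,0],"twist":0}]' 3
python3 -c "
from h import *
tilt()"
```

```text
time: 33.17
position: [0.4232, 0.0447, 0.1415]
tool_rot: [1.0, 0.0, 0.001, 0.0]
ft_force: [0.0, 0.4, -0.4]
grip_width: 0.0461
grip_force: 3.0
n 12627 slope deg 48.1 X -0.008 0.108 Z -0.138 -0.006 X at Z=-.015 -0.001 Ymid -0.0002 pos [0.4227 0.0447 0.1407] yaw 0.0 grip 0.046102389588920704 3.0001020070631057
time: 34.22
position: [0.4223, 0.0441, 0.2191]
tool_rot: [1.0, -0.0, -0.001, -0.0]
ft_force: [-0.4, -0.0, -2.7]
grip_width: 0.0462
grip_force: 3.0
n 5311 slope deg 87.5 X -0.009 0.003 Z -0.179 -0.004 X at Z=-.015 -0.0049 Ymid -0.0001 pos [0.4224 0.0441 0.2193] yaw -0.0 grip 0.0455406097470041 2.9999417066574097
```

```bash
python3 -m pendant '[{"jaw":0,"linear":[0,0,-1],"twist":-3},{"jaw":0,"linear":[0,0,-1.5],"twist":-4},{"jaw":0,"linear":[0,0,-1.5],"twist":-4},{"jaw":0,"linear":[0,0,-1.5],"twist":-4},{"jaw":0,"linear":[0,0,-1.5],"twist":-4},{"jaw":0,"linear":[0,0,-1.5],"twist":-4},{"jaw":0,"linear":[0,0,-1.5],"twist":-4},{"jaw":0,"linear":[0,0,-1],"twist":-1.5},{"jaw":0,"linear":[0,0,0],"twist":0},{"jaw":0,"linear":[0,0,0],"twist":0}]' 8
python3 -c "
from h import *
tilt();go(.495,.311,.33,28.5)"
```

```text
time: 35.1
position: [0.4229, 0.044, 0.3298]
tool_rot: [0.969, 0.245, 0.0, 0.0]
ft_force: [0.3, 0.3, -1.4]
grip_width: 0.0457
grip_force: 8.0
n 5426 slope deg 87.3 X -0.01 0.003 Z -0.178 -0.005 X at Z=-.015 -0.0044 Ymid 0.0002 pos [0.4224 0.044  0.3292] yaw 28.4 grip 0.045443296146068235 7.999899722635746
before twist cm [ 19.09 -20.03  -0.08]; after twist cm [ 19.12 -20.    -0.08]; twist -0.1 pos [0.4224 0.044  0.3292] yaw 28.4
```

```bash
python3 -m pendant '[{"jaw":0,"linear":[0.8,-0.8,0],"twist":0},{"jaw":0,"linear":[1.5,-1.6,0],"twist":0},{"jaw":0,"linear":[1.9,-2,0],"twist":0},{"jaw":0,"linear":[1.9,-2,0],"twist":0},{"jaw":0,"linear":[1.9,-2,0],"twist":0},{"jaw":0,"linear":[1.9,-2,0],"twist":0},{"jaw":0,"linear":[1.9,-2,0],"twist":0},{"jaw":0,"linear":[1.9,-2,0],"twist":0},{"jaw":0,"linear":[1.8,-1.9,0],"twist":0},{"jaw":0,"linear":[1.6,-1.7,0],"twist":0},{"jaw":0,"linear":[1.2,-1.2,0],"twist":0},{"jaw":0,"linear":[0.6,-0.6,0],"twist":0}]'
python3 -m pendant '[{"jaw":0,"linear":[0,0,0],"twist":0},{"jaw":0,"linear":[0,0,0],"twist":0},{"jaw":0,"linear":[0,0,0],"twist":0}]'
python3 -c "
from h import *
heldeye()"
```

```text
time: 36.15
position: [0.4946, 0.31, 0.328]
tool_rot: [0.969, 0.246, -0.001, -0.0]
ft_force: [0.8, -0.9, -2.8]
grip_width: 0.0461
grip_force: 8.0
time: 36.4
position: [0.4942, 0.3069, 0.3292]
tool_rot: [0.969, 0.245, -0.001, 0.0]
ft_force: [0.6, -0.4, -1.8]
grip_width: 0.0457
grip_force: 8.0
hole px 278.0 270.0 w,h 47 21
tilt(bottom to robot +) -2.7 bottom Z -0.18 eye(tool X,Y,Z up) [-0.0052  0.     -0.0189] p [0.4944 0.3069 0.3296] yaw 28.4 gripF 7.999844737350941
s along peg 0.1224 eye off axis (X,Y,Zup) [-0.011   0.004  -0.0109] dir [-0.707  0.001  0.707]
```

```bash
python3 -m pendant '[{"jaw":0,"linear":[0.4,-0.1,0],"twist":0},{"jaw":0,"linear":[0.8,-0.1,0.2],"twist":0},{"jaw":0,"linear":[0.8,-0.1,0.3],"twist":0},{"jaw":0,"linear":[0.8,-0.1,0.4],"twist":0},{"jaw":0,"linear":[0.6,0,0.4],"twist":0},{"jaw":0,"linear":[0.35,0,0.24],"twist":0},{"jaw":0,"linear":[0,0,0],"twist":0},{"jaw":0,"linear":[0,0,0],"twist":0},{"jaw":0,"linear":[0,0,0],"twist":0}]' 10
python3 -c "
from h import *
heldeye()"
```

```text
time: 37.2
position: [0.5256, 0.3294, 0.3144]
tool_rot: [0.969, 0.246, -0.0, 0.0]
ft_force: [-0.0, -0.4, -1.9]
grip_width: 0.046
grip_force: 10.0
hole px 278.5 269.5 w,h 48 20
tilt(bottom to robot +) -2.5 bottom Z -0.18 eye(tool X,Y,Z up) [-0.0051  0.0004 -0.0195] p [0.5257 0.3294 0.3147] yaw 28.5 gripF 9.999973475933075
s along peg 0.0844 eye off axis (X,Y,Zup) [ 0.0005 -0.0005  0.0006] dir [-0.707  0.     0.707]
```

```bash
python3 -m pendant '[{"jaw":0,"linear":[0.2,0,0.25],"twist":0},{"jaw":0,"linear":[0.3,0,0.3],"twist":0},{"jaw":0,"linear":[0.3,0,0.3],"twist":0},{"jaw":0,"linear":[0.3,0,0.3],"twist":0},{"jaw":0,"linear":[0,0,0],"twist":0},{"jaw":0,"linear":[0,0,0],"twist":0}]'
python3 -c "
from h import *
heldeye()"
```

```text
time: 37.75
position: [0.5355, 0.3347, 0.3025]
tool_rot: [0.969, 0.246, -0.0, 0.0]
ft_force: [-0.6, 0.0, -2.1]
grip_width: 0.0457
grip_force: 10.0
tilt(bottom to robot +) -1.3 bottom Z -0.181 eye(tool X,Y,Z up) None p [0.5355 0.3347 0.3028] yaw 28.5 gripF 9.99994732439518
s along peg 0.072 eye off axis (X,Y,Zup) [ 0.0038 -0.0008  0.0039] dir [-0.707  0.     0.707]
```

```bash
python3 -m pendant '[{"jaw":0,"linear":[0.3,0,0.3],"twist":0},{"jaw":0,"linear":[0.35,0,0.35],"twist":0},{"jaw":0,"linear":[0.35,0,0.35],"twist":0},{"jaw":0,"linear":[0.3,0,0.3],"twist":0},{"jaw":0,"linear":[0,0,0],"twist":0},{"jaw":0,"linear":[0,0,0],"twist":0}]'
```

```text
time: 38.3
position: [0.5473, 0.341, 0.2897]
tool_rot: [0.969, 0.246, -0.0, 0.0]
ft_force: [0.4, -0.4, -1.3]
grip_width: 0.0457
grip_force: 10.0
```

Run:
```python
from h import *
w=cam("wrist","w30.png");tilt()
cv2.imwrite("pics/m30.png",cv2.resize(w["color"][130:330,180:380],(600,600),interpolation=2))
```

```text
n 10975 slope deg 78.5 X -0.009 0.092 Z -0.213 -0.006 X at Z=-.015 0.0295 Ymid -0.0 pos [0.547  0.3409 0.29  ] yaw 28.5 grip 0.04550754836016408 9.999974817037582
```

No contact force 25 mm past the tip, so the peg is through the eye. Release.

```bash
python3 -m pendant '[{"jaw":0.6,"linear":[0,0,0],"twist":0},{"jaw":0.8,"linear":[0,0,0],"twist":0},{"jaw":1,"linear":[0,0,0],"twist":0},{"jaw":1,"linear":[0,0,0],"twist":0},{"jaw":1,"linear":[0,0,0],"twist":0},{"jaw":1,"linear":[0,0,0],"twist":0},{"jaw":1,"linear":[0,0,0],"twist":0},{"jaw":1,"linear":[0,0,0],"twist":0}]'
python3 -m pendant '[{"jaw":1,"linear":[0,0,-0.8],"twist":0},{"jaw":1,"linear":[0,0,-1.5],"twist":0},{"jaw":1,"linear":[0,0,-2],"twist":0},{"jaw":1,"linear":[0,0,-2.5],"twist":0},{"jaw":1,"linear":[-3,2,0],"twist":4},{"jaw":1,"linear":[-3,3,0],"twist":4},{"jaw":1,"linear":[-2,3.5,0],"twist":4},{"jaw":1,"linear":[-1,3.5,0],"twist":4},{"jaw":1,"linear":[-1,3.5,0],"twist":4},{"jaw":1,"linear":[-1,3.5,0],"twist":0},{"jaw":1,"linear":[-1,3.5,0],"twist":0},{"jaw":1,"linear":[-1,3,0],"twist":0}]'
python3 - <<'E'
from h import *
hung();find(cam("top"));w=cam("wrist");
for g in gauges(cam("top"),100): print(g[0].round(3),round(g[1]),round(g[2]),round(g[3]))
go(.45,-.335,.2,9.5)
E
```

```text
time: 39.07
position: [0.547, 0.3409, 0.2901]
tool_rot: [0.969, 0.246, 0.0, 0.0]
ft_force: [-0.5, 0.7, -0.7]
grip_width: 0.0854
grip_force: 0.0
time: 40.07
position: [0.4919, 0.0521, 0.3589]
tool_rot: [0.997, 0.073, 0.001, 0.0]
ft_force: [0.7, -1.0, 0.7]
grip_width: 0.0871
grip_force: 0.0
top
  0.02 24 front [-0.002 -0.     0.025] lat -0.078 0.062 hsv [12.5 73.5 79. ]
  0.05 30 front [-0.001  0.005  0.019] lat -0.038 0.038 hsv [12.  78.5 75. ]
  0.08 105 front [-0.001  0.019  0.02 ] lat -0.038 0.036 hsv [11. 77. 74.]
  0.11 104 front [-0.001  0.017  0.018] lat -0.036 0.039 hsv [11. 80. 75.]
  0.14 117 front [-0.001  0.016  0.017] lat -0.037 0.039 hsv [10. 78. 76.]
  0.17 111 front [-0.001  0.014  0.015] lat -0.039 0.037 hsv [11. 80. 75.]
  0.2 134 front [-0.001  0.011  0.014] lat -0.038 0.038 hsv [11. 82. 75.]
  0.23 222 front [-0.002  0.005  0.012] lat -0.039 0.038 hsv [ 11.  119.  111.5]
  0.26 62 front [-0.002  0.027  0.048] lat -0.033 0.038 hsv [ 14.   19.5 105. ]
  0.29 7 front [0.048 0.05  0.052] lat -0.002 0.003 hsv [128.   9. 112.]
scene
  0.23 9 front [-0.002 -0.001  0.001] lat 0.028 0.037 hsv [10. 40. 61.]
  0.26 5 front [-0.001 -0.001  0.001] lat 0.025 0.033 hsv [ 12. 135. 109.]
short L,W 145.5 41.5 eye [ 0.4247 -0.3444] spot [ 0.5381 -0.3253] psi 9.5
[ 0.483 -0.335] 145 42 9
[0.546 0.38 ] 94 50 87
[ 0.645 -0.298] 40 39 -81
[0.634 0.44 ] 96 39 -63
[0.638 0.347] 77 46 29
before twist cm [-9.89 37.9  15.86]; after twist cm [-10.6   37.71  15.86]; twist -1.1 pos [0.4923 0.0544 0.3586] yaw 8.4
```

Mid hangs in front of the long one. Now the short gauge.

```bash
python3 -m pendant '[{"jaw":0.8,"linear":[-0.5,2,0],"twist":0},{"jaw":0.8,"linear":[-1,3.4,1],"twist":0},{"jaw":0.8,"linear":[-1,3.6,2],"twist":0},{"jaw":0.8,"linear":[-1,3.6,2],"twist":0},{"jaw":0.8,"linear":[-1,3.6,2],"twist":0},{"jaw":0.8,"linear":[-1.2,3.6,2],"twist":-1.1},{"jaw":0.8,"linear":[-1.2,3.6,2],"twist":0},{"jaw":0.8,"linear":[-1.2,3.6,2],"twist":0},{"jaw":0.8,"linear":[-1.2,3.6,2],"twist":0},{"jaw":0.8,"linear":[-1,3.4,2],"twist":0},{"jaw":0.8,"linear":[-0.5,3,1.5],"twist":0},{"jaw":0.8,"linear":[0,1,1],"twist":0}]' 8
python3 -m pendant '[{"jaw":0.8,"linear":[0,0,0],"twist":0},{"jaw":0.8,"linear":[0,0,0],"twist":0}]'
python3 - <<'E'
from h import *
w=cam("wrist");e,p=wfind(w,np.array([.4247,-.3444]));s=spot(e,p,"short")
u=(s-e)/np.linalg.norm(s-e);g=e+.02*u;print(g);go(*g,.0185,p)
find(cam("top"))
E
```

```text
time: 41.32
position: [0.4468, -0.3355, 0.1648]
tool_rot: [0.997, 0.083, 0.0, 0.001]
ft_force: [-0.2, -0.2, -0.9]
grip_width: 0.07
grip_force: 0.0
time: 41.48
position: [0.4461, -0.3303, 0.1658]
tool_rot: [0.996, 0.084, -0.0, -0.001]
ft_force: [1.1, 0.8, 0.3]
grip_width: 0.0693
grip_force: 0.0
eye [ 0.4278 -0.3442] r 14.4 psi 9.51 line y at eye -0.3447
short spot [ 0.5412 -0.3252]
[ 0.44753902 -0.34089953]
before twist cm [-0.06  1.12 14.8 ]; after twist cm [-0.05  1.12 14.8 ]; twist 0.2 pos [ 0.4462 -0.3298  0.1665] yaw 9.7
```

```bash
python3 -m pendant '[{"jaw":0.75,"linear":[0,0.5,3],"twist":0.2},{"jaw":0.75,"linear":[0,0.6,3.5],"twist":0},{"jaw":0.75,"linear":[0,0,3.5],"twist":0},{"jaw":0.75,"linear":[0,0,2.5],"twist":0},{"jaw":0.75,"linear":[0,0,1],"twist":0},{"jaw":0.7,"linear":[0,0,0.3],"twist":0},{"jaw":0.7,"linear":[0,0,0],"twist":0},{"jaw":0.7,"linear":[0,0,0],"twist":0},{"jaw":0.7,"linear":[0,0,0],"twist":0}]'
python3 - <<'E'
from h import *
e,p=wfind(cam("wrist"),np.array([.4247,-.3444])) or (0,0)
go(.446,-.3409,.0185,9.5)
E
```

```text
time: 42.33
position: [0.4486, -0.3434, 0.0304]
tool_rot: [0.997, 0.082, 0.001, 0.002]
ft_force: [1.3, 0.2, -0.4]
grip_width: 0.0611
grip_force: 0.0
no eye
before twist cm [-0.2  -0.29  1.17]; after twist cm [-0.2  -0.29  1.17]; twist -0.1 pos [ 0.4484 -0.3435  0.0302] yaw 9.4
```

```bash
python3 -m pendant '[{"jaw":0.7,"linear":[-0.1,-0.2,0.7],"twist":0},{"jaw":0.7,"linear":[0,0,0.3],"twist":0},{"jaw":0.7,"linear":[0,0,0],"twist":0},{"jaw":0.7,"linear":[0,0,0],"twist":0}]'
python3 -c "
from h import *
go(.446,-.3409,.0185)"
```

```text
time: 42.72
position: [0.4459, -0.3407, 0.0181]
tool_rot: [0.997, 0.081, -0.0, -0.0]
ft_force: [-0.2, -0.8, 0.4]
grip_width: 0.0609
grip_force: 0.0
before twist cm [ 0.01  0.02 -0.04]; after twist cm [ 0.01  0.02 -0.04]; twist 0.0 pos [ 0.4459 -0.3407  0.0181] yaw 9.3
```

```bash
python3 -m pendant '[{"jaw":0,"linear":[0,0,0],"twist":0},{"jaw":0,"linear":[0,0,0],"twist":0},{"jaw":0,"linear":[0,0,0],"twist":0},{"jaw":0,"linear":[0,0,0],"twist":0},{"jaw":0,"linear":[0,0,0],"twist":0},{"jaw":0,"linear":[0,0,0],"twist":0}]' 8
python3 -m pendant '[{"jaw":0,"linear":[0.08,-0.5,0],"twist":0},{"jaw":0,"linear":[0.24,-1.5,0],"twist":0},{"jaw":0,"linear":[0.36,-2.2,0],"twist":0},{"jaw":0,"linear":[0.36,-2.2,0],"twist":0},{"jaw":0,"linear":[0.36,-2.2,0],"twist":0},{"jaw":0,"linear":[0.36,-2.2,0],"twist":0},{"jaw":0,"linear":[0.36,-2.2,0],"twist":0},{"jaw":0,"linear":[0.36,-2.2,0],"twist":0},{"jaw":0,"linear":[0.36,-2.2,0],"twist":0},{"jaw":0,"linear":[0.36,-2.2,0],"twist":0},{"jaw":0,"linear":[0.36,-2.2,0],"twist":0},{"jaw":0,"linear":[0.36,-2.2,0],"twist":0}]'
python3 -c "
from h import *
o=robot.get_obs();print(o['grip_width'],o['grip_force'],o['ft_force']);go(.4708,.1046,.0185,9.3)"
```

```text
time: 43.22
position: [0.4462, -0.341, 0.0184]
tool_rot: [0.997, 0.082, 0.0, 0.0]
ft_force: [0.4, 0.8, 0.0]
grip_width: 0.046
grip_force: 8.0
time: 44.22
position: [0.4448, -0.0953, 0.0185]
tool_rot: [0.997, 0.082, -0.001, -0.0]
ft_force: [1.0, 0.1, -0.9]
grip_width: 0.046
grip_force: 8.0
0.04602774968151658 7.999310754239559 [ 0.9665589   0.09583579 -0.92269045]
before twist cm [  5.82 -19.3   -0.  ]; after twist cm [  5.8  -19.31  -0.  ]; twist 0.1 pos [ 0.4448 -0.0953  0.0185] yaw 9.4
```

```bash
python3 -m pendant '[{"jaw":0,"linear":[0.36,-2.2,0],"twist":0},{"jaw":0,"linear":[0.36,-2.2,0],"twist":0},{"jaw":0,"linear":[0.36,-2.2,0],"twist":0},{"jaw":0,"linear":[0.5,-2.2,0],"twist":0},{"jaw":0,"linear":[0.7,-2.2,0],"twist":0},{"jaw":0,"linear":[0.8,-2.2,0],"twist":0},{"jaw":0,"linear":[0.8,-2.2,0],"twist":0},{"jaw":0,"linear":[0.8,-2.2,0],"twist":0},{"jaw":0,"linear":[0.7,-1.2,0],"twist":0},{"jaw":0,"linear":[0.4,-0.5,0],"twist":0},{"jaw":0,"linear":[0,0,0],"twist":0},{"jaw":0,"linear":[0,0,0],"twist":0}]'
python3 -m pendant '[{"jaw":0,"linear":[0,0,0],"twist":0},{"jaw":0,"linear":[0,0,0],"twist":0}]'
python3 -c "
from h import *
o=robot.get_obs();print(o['grip_width'],o['grip_force'],o['ft_force']);go(.4708,.1046,.0185,9.3)"
```

```text
time: 45.22
position: [0.4708, 0.1024, 0.0184]
tool_rot: [0.997, 0.082, -0.0, -0.0]
ft_force: [-0.2, 0.7, -1.0]
grip_width: 0.0456
grip_force: 8.0
time: 45.38
position: [0.4709, 0.1014, 0.0184]
tool_rot: [0.997, 0.081, -0.0, -0.0]
ft_force: [0.1, 1.0, 0.2]
grip_width: 0.0458
grip_force: 8.0
0.04579609366426036 7.996923169121146 [0.05773466 1.01575175 0.21591618]
before twist cm [ 0.04 -0.32 -0.01]; after twist cm [ 0.04 -0.32 -0.01]; twist -0.0 pos [0.4709 0.1014 0.0184] yaw 9.3
```

```bash
python3 -m pendant '[{"jaw":0,"linear":[0,-0.3,0],"twist":0},{"jaw":0,"linear":[0,0,0],"twist":0},{"jaw":0.75,"linear":[0,0,0],"twist":0},{"jaw":0.75,"linear":[0,0,0],"twist":0},{"jaw":0.75,"linear":[0,0,0],"twist":0},{"jaw":0.75,"linear":[0,0,0],"twist":0},{"jaw":0.75,"linear":[0,0,-1.5],"twist":0},{"jaw":0.2,"linear":[-2,0,-4],"twist":0},{"jaw":0,"linear":[-2,0,-4],"twist":0},{"jaw":0,"linear":[0,0,-4],"twist":0},{"jaw":0,"linear":[0,0,-4],"twist":0},{"jaw":0,"linear":[0,0,-0.5],"twist":0}]'
python3 -m pendant '[{"jaw":0,"linear":[0,0,0],"twist":0},{"jaw":0,"linear":[0,0,0],"twist":0},{"jaw":0,"linear":[0,0,0],"twist":0}]'
python3 - <<'E'
from h import *
w=cam("wrist","w40.png");e,p=wfind(w,np.array([.45,.10]));spot(e,p,"short");spot(e,9.4,"short")
C=cloud(w).reshape(-1,3);k=C[(abs(C[:,0]-.565)<.03)&(abs(C[:,1]-.12)<.03)&(C[:,2]>.112)&(C[:,2]<.13)];print("knob",len(k),(k.min(0)+k.max(0))/2)
t=cam("top");
for g in gauges(t,100): print(g[0].round(3),round(g[1]),round(g[2]),round(g[3]))
go(.564,.120,.145)
E
```

```text
time: 46.38
position: [0.4376, 0.0991, 0.1987]
tool_rot: [0.997, 0.082, 0.006, 0.001]
ft_force: [0.9, -0.2, -0.2]
grip_width: 0.0398
grip_force: 0.0
time: 46.63
position: [0.433, 0.099, 0.1915]
tool_rot: [0.997, 0.081, -0.002, -0.0]
ft_force: [-1.2, 0.5, 0.7]
grip_width: 0.0199
grip_force: 0.0
eye [0.4515 0.1017] r 14.6 psi 9.03 line y at eye 0.1013
short spot [0.565  0.1198]
short spot [0.5649 0.1205]
knob 2263 [0.56175185 0.12092514 0.11668503]
[0.546 0.38 ] 95 50 87
[ 0.645 -0.299] 40 39 -81
[0.634 0.44 ] 96 39 -63
[0.638 0.347] 77 46 29
before twist cm [13.26  0.06  4.61]; after twist cm [13.26  0.06  4.61]; twist 0.0 pos [0.433  0.099  0.1911] yaw 9.3
```

The spot is estimated at (0.565, 0.120). Going to the knob.

```bash
python3 -m pendant '[{"jaw":0,"linear":[2,0,0],"twist":0},{"jaw":0,"linear":[3,0,0],"twist":0},{"jaw":0,"linear":[3.5,0,0],"twist":0},{"jaw":0,"linear":[2.8,0,0.5],"twist":0},{"jaw":0,"linear":[1.5,0.1,1.5],"twist":0},{"jaw":0,"linear":[0.5,0,1.5],"twist":0},{"jaw":0,"linear":[0,0,0.8],"twist":0},{"jaw":0,"linear":[0,0,0],"twist":0},{"jaw":0,"linear":[0,0,0],"twist":0},{"jaw":0,"linear":[0,0,0],"twist":0}]'
python3 - <<'E'
from h import *
go(.564,.120,.1235)
E
```

```text
time: 47.57
position: [0.5649, 0.1196, 0.1498]
tool_rot: [0.997, 0.082, -0.001, -0.0]
ft_force: [-0.6, 0.6, 0.1]
grip_width: 0.0007
grip_force: 0.0
before twist cm [-0.08 -0.05  2.63]; after twist cm [-0.08 -0.05  2.63]; twist 0.0 pos [0.5649 0.1196 0.1498] yaw 9.4
```

```bash
python3 -m pendant '[{"jaw":0,"linear":[0,0,1],"twist":0},{"jaw":0,"linear":[0,0,0.9],"twist":0},{"jaw":0,"linear":[0,0,0.4],"twist":0},{"jaw":0,"linear":[0,0,0.2],"twist":0},{"jaw":0,"linear":[0,0,0.2],"twist":0},{"jaw":0,"linear":[0,0,0],"twist":0},{"jaw":0,"linear":[0,0,0],"twist":0}]'
python3 -m pendant '[{"jaw":0,"linear":[0,0,0.15],"twist":0},{"jaw":0,"linear":[0,0,0],"twist":0},{"jaw":0,"linear":[0,0,0],"twist":0},{"jaw":0,"linear":[0,0,0],"twist":0}]'
```

```text
time: 48.15
position: [0.5665, 0.1197, 0.1253]
tool_rot: [0.997, 0.082, 0.001, 0.0]
ft_force: [-1.4, -0.1, 14.1]
grip_width: 0.0007
grip_force: 7.0
time: 48.48
position: [0.5666, 0.1197, 0.1251]
tool_rot: [0.997, 0.082, 0.002, 0.0]
ft_force: [-3.6, -1.3, 22.3]
grip_width: 0.0004
grip_force: 10.9
```

```bash
python3 -m pendant '[{"jaw":0,"linear":[0,0,-1.5],"twist":0},{"jaw":0,"linear":[0,0,-2.5],"twist":0},{"jaw":0.75,"linear":[-1.5,0,-2],"twist":0},{"jaw":0.75,"linear":[-3,0,-1],"twist":0},{"jaw":0.75,"linear":[-3,0,0],"twist":0},{"jaw":0.75,"linear":[-2.5,0,0],"twist":0},{"jaw":0.75,"linear":[-1.5,0,0],"twist":0},{"jaw":0.75,"linear":[-0.2,0,0],"twist":0},{"jaw":0.75,"linear":[0,0,0],"twist":0},{"jaw":0.75,"linear":[0,0,0],"twist":0},{"jaw":0.75,"linear":[0,0,0],"twist":0}]' 6
python3 - <<'E'
from h import *
w=cam("wrist");e,p=wfind(w,np.array([.45,.10]));spot(e,p,"short");go(*e,.0185,p)
E
```

```text
time: 49.4
position: [0.4519, 0.1007, 0.1915]
tool_rot: [0.997, 0.081, 0.001, 0.0]
ft_force: [0.3, -0.2, 0.0]
grip_width: 0.0528
grip_force: 0.0
eye [0.4517 0.1016] r 14.5 psi 9.18 line y at eye 0.1012
short spot [0.5653 0.12  ]
before twist cm [ 1.000e-02 -1.000e-01  1.729e+01]; after twist cm [ 1.000e-02 -1.000e-01  1.729e+01]; twist 0.2 pos [0.4518 0.1007 0.1914] yaw 9.3
```

```bash
python3 -m pendant '[{"jaw":0.75,"linear":[0,-0.1,2],"twist":0},{"jaw":0.75,"linear":[0,0,3.5],"twist":0},{"jaw":0.75,"linear":[0,0,4],"twist":0},{"jaw":0.75,"linear":[0,0,4],"twist":0},{"jaw":0.75,"linear":[0,0,2],"twist":0},{"jaw":0.75,"linear":[0,0,1],"twist":0},{"jaw":0.75,"linear":[0,0,0.3],"twist":0},{"jaw":0.7,"linear":[0,0,0],"twist":0},{"jaw":0.7,"linear":[0,0,0],"twist":0},{"jaw":0.7,"linear":[0,0,0],"twist":0}]' 6
python3 -c "
from h import *
go(.4514,.1014,.0183)"
```

```text
time: 50.28
position: [0.4513, 0.1017, 0.0247]
tool_rot: [0.997, 0.082, 0.002, 0.0]
ft_force: [0.7, -0.3, 0.7]
grip_width: 0.0613
grip_force: 0.0
before twist cm [0.01 0.03 0.64]; after twist cm [0.01 0.03 0.64]; twist 0.0 pos [0.4513 0.1017 0.0247] yaw 9.4
```

```bash
python3 -m pendant '[{"jaw":0.7,"linear":[0,0,0.4],"twist":0},{"jaw":0.7,"linear":[0,0,0.18],"twist":0},{"jaw":0.7,"linear":[0,0,0],"twist":0},{"jaw":0.7,"linear":[0,0,0],"twist":0},{"jaw":0,"linear":[0,0,0],"twist":0},{"jaw":0,"linear":[0,0,0],"twist":0},{"jaw":0,"linear":[0,0,0],"twist":0},{"jaw":0,"linear":[0,0,0],"twist":0},{"jaw":0,"linear":[0,0,0],"twist":0}]' 6
python3 -m pendant '[{"jaw":0,"linear":[-0.1,1,0],"twist":0},{"jaw":0,"linear":[-0.2,1.5,0],"twist":0},{"jaw":0,"linear":[-0.2,1.5,0],"twist":0},{"jaw":0,"linear":[-0.2,1.5,0],"twist":0},{"jaw":0,"linear":[-0.2,1.5,0],"twist":0},{"jaw":0,"linear":[-0.1,1,0],"twist":0},{"jaw":0,"linear":[0,0.5,0],"twist":0},{"jaw":0,"linear":[0,0,0],"twist":0}]' 5
```

```text
time: 51.03
position: [0.45, 0.1016, 0.0176]
tool_rot: [0.997, 0.081, 0.0, -0.0]
ft_force: [0.5, -0.4, 0.1]
grip_width: 0.046
grip_force: 6.0
time: 51.7
position: [0.4544, 0.0149, 0.0176]
tool_rot: [0.997, 0.08, 0.0, 0.0]
ft_force: [0.4, -1.0, 0.4]
grip_width: 0.0461
grip_force: 5.0
```

```bash
python3 -m pendant '[{"jaw":0,"linear":[0,0,-0.6],"twist":0},{"jaw":0,"linear":[0,0,-1],"twist":0},{"jaw":0,"linear":[0,0,-1.2],"twist":0},{"jaw":0,"linear":[0,0,-1.2],"twist":0},{"jaw":0,"linear":[0,0,-1.2],"twist":0},{"jaw":0,"linear":[0,0,-1.2],"twist":0},{"jaw":0,"linear":[0,0,-1.2],"twist":0},{"jaw":0,"linear":[0,0,-1],"twist":0},{"jaw":0,"linear":[0,0,0],"twist":0}]' 3
python3 -c "
from h import *
tilt()"
python3 -m pendant '[{"jaw":0,"linear":[0,0,-0.6],"twist":0},{"jaw":0,"linear":[0,0,-1],"twist":0},{"jaw":0,"linear":[0,0,-1.2],"twist":0},{"jaw":0,"linear":[0,0,-1.2],"twist":0},{"jaw":0,"linear":[0,0,-1.2],"twist":0},{"jaw":0,"linear":[0,0,-1.2],"twist":0},{"jaw":0,"linear":[0,0,-1],"twist":0},{"jaw":0,"linear":[0,0,0],"twist":0},{"jaw":0,"linear":[0,0,0],"twist":0},{"jaw":0,"linear":[0,0,0],"twist":0}]' 3
python3 -c "
from h import *
tilt()"
```

```text
time: 52.45
position: [0.4546, 0.0168, 0.1058]
tool_rot: [0.997, 0.082, 0.002, 0.0]
ft_force: [0.1, 0.3, -0.4]
grip_width: 0.0459
grip_force: 3.0
n 13045 slope deg 39.2 X -0.009 0.106 Z -0.107 -0.006 X at Z=-.015 0.0011 Ymid 0.0031 pos [0.4542 0.0168 0.105 ] yaw 9.4 grip 0.045804523000355535 2.999891612562351
time: 53.33
position: [0.4535, 0.0164, 0.177]
tool_rot: [0.997, 0.082, -0.001, -0.0]
ft_force: [-0.0, -0.1, -1.0]
grip_width: 0.0461
grip_force: 3.0
n 4523 slope deg -89.3 X -0.01 -0.003 Z -0.149 -0.004 X at Z=-.015 -0.0043 Ymid -0.0001 pos [0.4534 0.0163 0.1768] yaw 9.4 grip 0.04595228136201644 2.9999789223074913
```

```bash
python3 -m pendant '[{"jaw":0,"linear":[0,0,-0.8],"twist":-1},{"jaw":0,"linear":[0,0,-1.5],"twist":-2},{"jaw":0,"linear":[0,0,-1.7],"twist":-2.5},{"jaw":0,"linear":[0,0,-1.7],"twist":-2.5},{"jaw":0,"linear":[0,0,-1.7],"twist":-2.5},{"jaw":0,"linear":[0,0,-1.7],"twist":-2.5},{"jaw":0,"linear":[0,0,-1.7],"twist":-2.5},{"jaw":0,"linear":[0,0,-1.7],"twist":-2.5},{"jaw":0,"linear":[0,0,-1.4],"twist":-1.1},{"jaw":0,"linear":[0,0,-1],"twist":0},{"jaw":0,"linear":[0,0,-0.3],"twist":0},{"jaw":0,"linear":[0,0,0],"twist":0}]' 8
python3 -c "
from h import *
tilt();go(.495,.311,.33,28.5)"
```

```text
time: 54.38
position: [0.4542, 0.0161, 0.3302]
tool_rot: [0.969, 0.246, 0.001, 0.0]
ft_force: [0.1, -0.3, -1.9]
grip_width: 0.0456
grip_force: 8.0
n 4478 slope deg -89.2 X -0.01 -0.003 Z -0.146 -0.003 X at Z=-.015 -0.0041 Ymid 0.0002 pos [0.4537 0.0162 0.3294] yaw 28.5 grip 0.04577676913556855 7.999998740851879
before twist cm [ 17.69 -23.95  -0.06]; after twist cm [ 17.7  -23.94  -0.06]; twist -0.0 pos [0.4537 0.0162 0.3294] yaw 28.5
```

```bash
python3 -m pendant '[{"jaw":0,"linear":[0.7,-1,0],"twist":0},{"jaw":0,"linear":[1.4,-1.9,0],"twist":0},{"jaw":0,"linear":[1.8,-2.4,0],"twist":0},{"jaw":0,"linear":[1.8,-2.4,0],"twist":0},{"jaw":0,"linear":[1.8,-2.4,0],"twist":0},{"jaw":0,"linear":[1.8,-2.4,0],"twist":0},{"jaw":0,"linear":[1.8,-2.4,0],"twist":0},{"jaw":0,"linear":[1.8,-2.4,0],"twist":0},{"jaw":0,"linear":[1.6,-2.2,0],"twist":0},{"jaw":0,"linear":[1.4,-2,0],"twist":0},{"jaw":0,"linear":[1.1,-1.5,0],"twist":0},{"jaw":0,"linear":[0.7,-0.9,0],"twist":0}]'
python3 -m pendant '[{"jaw":0,"linear":[0,0,0],"twist":0},{"jaw":0,"linear":[0,0,0],"twist":0},{"jaw":0,"linear":[0,0,0],"twist":0},{"jaw":0,"linear":[0,0,0],"twist":0}]' 10
python3 -c "
from h import *
heldeye()"
```

```text
time: 55.43
position: [0.4951, 0.3125, 0.3278]
tool_rot: [0.969, 0.247, -0.001, -0.0]
ft_force: [-0.0, 0.3, -0.6]
grip_width: 0.0456
grip_force: 8.0
time: 55.77
position: [0.4956, 0.3093, 0.3294]
tool_rot: [0.969, 0.245, -0.0, 0.0]
ft_force: [-0.7, 0.6, -1.6]
grip_width: 0.0455
grip_force: 10.0
hole px 278.0 270.5 w,h 47 18
tilt(bottom to robot +) 0.3 bottom Z -0.149 eye(tool X,Y,Z up) [-0.0052  0.0002 -0.0181] p [0.4957 0.3094 0.3296] yaw 28.4 gripF 9.999925196170807
s along peg 0.1213 eye off axis (X,Y,Zup) [-0.0094  0.0026 -0.0093] dir [-0.707  0.001  0.707]
```

```bash
python3 -m pendant '[{"jaw":0,"linear":[0.4,-0.06,0.1],"twist":0},{"jaw":0,"linear":[0.7,-0.1,0.3],"twist":0},{"jaw":0,"linear":[0.7,-0.1,0.35],"twist":0},{"jaw":0,"linear":[0.7,0,0.4],"twist":0},{"jaw":0,"linear":[0.55,0,0.35],"twist":0},{"jaw":0,"linear":[0.35,0,0.22],"twist":0},{"jaw":0,"linear":[0,0,0],"twist":0},{"jaw":0,"linear":[0,0,0],"twist":0},{"jaw":0,"linear":[0,0,0],"twist":0}]' 10
python3 - <<'E'
from h import *
heldeye(name="w50.png");w=cv2.imread("pics/w50.png");cv2.imwrite("pics/m50.png",cv2.resize(w[130:330,180:380],(600,600),interpolation=2))
E
```

```text
time: 56.57
position: [0.5242, 0.3291, 0.3123]
tool_rot: [0.969, 0.246, -0.0, 0.0]
ft_force: [0.2, -0.4, -1.1]
grip_width: 0.046
grip_force: 10.0
hole px 278.0 270.5 w,h 47 18
tilt(bottom to robot +) 0.4 bottom Z -0.139 eye(tool X,Y,Z up) [-0.0049  0.0002 -0.018 ] p [0.5242 0.3291 0.3125] yaw 28.5 gripF 10.000011920928955
s along peg 0.0848 eye off axis (X,Y,Zup) [-0.0005 -0.0011 -0.0004] dir [-0.707  0.     0.707]
```

```bash
python3 -m pendant '[{"jaw":0,"linear":[0.25,0.05,0.25],"twist":0},{"jaw":0,"linear":[0.3,0.05,0.3],"twist":0},{"jaw":0,"linear":[0.3,0,0.3],"twist":0},{"jaw":0,"linear":[0.3,0,0.3],"twist":0},{"jaw":0,"linear":[0,0,0],"twist":0},{"jaw":0,"linear":[0,0,0],"twist":0}]'
python3 -c "
from h import *
heldeye()"
```

```text
time: 57.12
position: [0.5351, 0.3337, 0.3005]
tool_rot: [0.969, 0.246, -0.0, 0.0]
ft_force: [-0.1, -0.6, -1.6]
grip_width: 0.0456
grip_force: 10.0
tilt(bottom to robot +) -6.4 bottom Z -0.031 eye(tool X,Y,Z up) None p [0.535  0.3337 0.3007] yaw 28.5 gripF 9.999979510903358
s along peg 0.0648 eye off axis (X,Y,Zup) [ 0.0068 -0.0002  0.0069] dir [-0.707  0.     0.707]h.py:101: RankWarning: Polyfit may be poorly conditioned
  A=np.polyfit(Z,X,1); q=abs(X-np.polyval(A,Z))<.006; A=np.polyfit(Z[q],X[q],1)
```

```bash
python3 -m pendant '[{"jaw":0,"linear":[0.3,0,0.3],"twist":0},{"jaw":0,"linear":[0.35,0,0.35],"twist":0},{"jaw":0,"linear":[0.35,0,0.35],"twist":0},{"jaw":0,"linear":[0.3,0,0.3],"twist":0},{"jaw":0,"linear":[0,0,0],"twist":0},{"jaw":0,"linear":[0,0,0],"twist":0}]'
```

```text
time: 57.67
position: [0.5473, 0.3403, 0.2876]
tool_rot: [0.969, 0.246, 0.001, -0.0]
ft_force: [2.8, 0.7, -0.7]
grip_width: 0.0456
grip_force: 10.0
```

```bash
python3 -m pendant '[{"jaw":0.6,"linear":[0,0,0],"twist":0},{"jaw":0.8,"linear":[0,0,0],"twist":0},{"jaw":1,"linear":[0,0,0],"twist":0},{"jaw":1,"linear":[0,0,0],"twist":0},{"jaw":1,"linear":[0,0,0],"twist":0},{"jaw":1,"linear":[0,0,0],"twist":0},{"jaw":1,"linear":[0,0,0],"twist":0},{"jaw":1,"linear":[0,0,0],"twist":0}]'
python3 -m pendant '[{"jaw":1,"linear":[0,0,-0.8],"twist":0},{"jaw":1,"linear":[0,0,-1.5],"twist":0},{"jaw":1,"linear":[0,0,-2],"twist":0},{"jaw":1,"linear":[0,0,-2.5],"twist":0},{"jaw":1,"linear":[-3,2,0],"twist":4},{"jaw":1,"linear":[-3,3,0],"twist":4},{"jaw":1,"linear":[-2,3.5,0],"twist":4},{"jaw":1,"linear":[-1,3.5,0],"twist":4},{"jaw":1,"linear":[-1,3.5,0],"twist":4},{"jaw":1,"linear":[-1,3.5,0],"twist":0},{"jaw":1,"linear":[-1,3.5,0],"twist":0},{"jaw":1,"linear":[-1,3,0],"twist":0}]'
python3 -m pendant '[{"jaw":1,"linear":[0,3,0],"twist":0},{"jaw":1,"linear":[0,3,0],"twist":0},{"jaw":1,"linear":[0,3,0],"twist":0},{"jaw":1,"linear":[0,3,0],"twist":0},{"jaw":1,"linear":[0,3,0],"twist":0},{"jaw":1,"linear":[0,3,0],"twist":0},{"jaw":1,"linear":[0,0,0],"twist":0},{"jaw":1,"linear":[0,0,0],"twist":0},{"jaw":1,"linear":[0,0,0],"twist":0},{"jaw":1,"linear":[0,0,0],"twist":0},{"jaw":1,"linear":[0,0,0],"twist":0},{"jaw":1,"linear":[0,0,0],"twist":0}]'
python3 - <<'E'
from h import *
hung();find(cam("top"))
t=cam("top");s=cam("scene")
def c(d):
    u,v=pix(d,[.54,.33,.2]).astype(int);u=max(u,40);return cv2.resize(cv2.convertScaleAbs(d["color"][v-45:v+45,u-40:u+40],alpha=1.6),(400,450),interpolation=2)
cv2.imwrite("pics/m60.png",np.hstack([c(t),c(s)]))
E
```

```text
time: 58.33
position: [0.5463, 0.3399, 0.2879]
tool_rot: [0.969, 0.246, -0.0, 0.0]
ft_force: [-0.1, -0.0, -0.0]
grip_width: 0.0848
grip_force: 0.0
time: 59.33
position: [0.4913, 0.051, 0.3568]
tool_rot: [0.997, 0.073, 0.001, 0.0]
ft_force: [0.8, -0.2, -0.8]
grip_width: 0.0872
grip_force: 0.0
time: 60.33
position: [0.5179, -0.1238, 0.3561]
tool_rot: [0.997, 0.075, 0.0, -0.0]
ft_force: [1.5, 0.1, 0.2]
grip_width: 0.0872
grip_force: 0.0
top
  0.02 27 front [-0.002 -0.     0.017] lat -0.053 0.065 hsv [13. 74. 83.]
  0.05 30 front [-0.001  0.005  0.026] lat -0.007 0.038 hsv [12. 70. 77.]
  0.08 87 front [-0.     0.025  0.027] lat -0.023 0.038 hsv [11. 77. 80.]
  0.11 92 front [-0.     0.027  0.03 ] lat -0.024 0.038 hsv [11. 74. 76.]
  0.14 129 front [-0.001  0.026  0.027] lat -0.037 0.037 hsv [10. 84. 81.]
  0.17 136 front [-0.001  0.023  0.025] lat -0.038 0.039 hsv [10. 84. 81.]
  0.2 135 front [-0.001  0.019  0.022] lat -0.038 0.04 hsv [11. 82. 81.]
  0.23 229 front [-0.001  0.006  0.018] lat -0.039 0.038 hsv [ 11. 106. 100.]
  0.26 115 front [-0.001  0.015  0.045] lat -0.033 0.033 hsv [ 11. 130. 125.]
scene
  0.02 5 front [-0.001 -0.001 -0.   ] lat -0.04 -0.036 hsv [ 12. 126.  83.]
  0.05 15 front [-0.002 -0.     0.001] lat -0.04 -0.03 hsv [ 12. 140.  61.]
  0.08 18 front [-0.002 -0.001  0.001] lat -0.04 -0.025 hsv [ 12.  135.5  56.5]
  0.11 27 front [-0.002 -0.001  0.001] lat -0.04 -0.025 hsv [ 13. 143.  56.]
  0.14 34 front [-0.001 -0.     0.026] lat -0.039 -0.023 hsv [ 12.  134.   57.5]
  0.17 54 front [-0.001  0.002  0.025] lat -0.039 -0.015 hsv [ 11.  135.5  64. ]
  0.2 83 front [-0.001  0.009  0.021] lat -0.041 -0.004 hsv [ 11. 133.  70.]
  0.23 126 front [-0.001  0.003  0.019] lat -0.039 0.003 hsv [ 11. 137.  79.]
  0.26 35 front [-0.001  0.013  0.019] lat -0.031 0.0 hsv [ 10. 138. 153.]
```

View pics/m60.png

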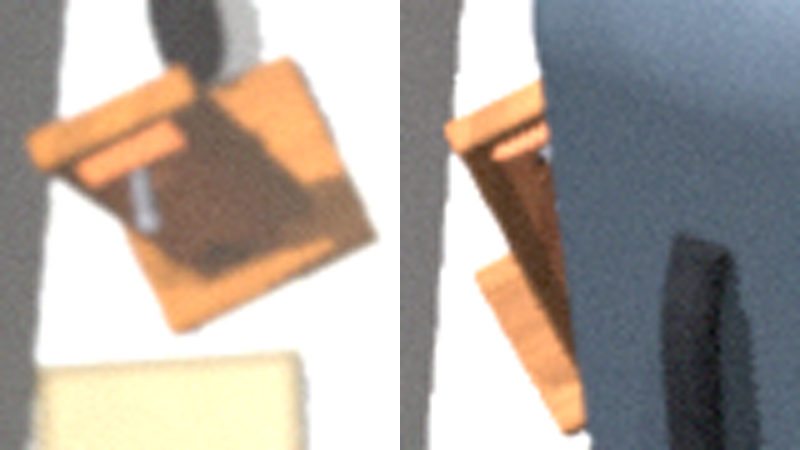

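The picture shows the stacked gauges' tops in front of the board at (135,150), with the peg sticking out at (145,205). All three hang on it and nothing is left on the bench. I'll wait a moment for them to settle, then hand in.

```bash
python3 -m pendant '[{"jaw":1,"linear":[0,0,0],"twist":0},{"jaw":1,"linear":[0,0,0],"twist":0},{"jaw":1,"linear":[0,0,0],"twist":0},{"jaw":1,"linear":[0,0,0],"twist":0},{"jaw":1,"linear":[0,0,0],"twist":0},{"jaw":1,"linear":[0,0,0],"twist":0},{"jaw":1,"linear":[0,0,0],"twist":0},{"jaw":1,"linear":[0,0,0],"twist":0},{"jaw":1,"linear":[0,0,0],"twist":0},{"jaw":1,"linear":[0,0,0],"twist":0},{"jaw":1,"linear":[0,0,0],"twist":0},{"jaw":1,"linear":[0,0,0],"twist":0}]' && python3 -c "
from h import *
print(robot.hand_in())"
```

```text
time: 61.58
position: [0.518, -0.1249, 0.3559]
tool_rot: [0.997, 0.074, 0.0, 0.0]
ft_force: [-0.0, 0.3, 0.6]
grip_width: 0.0867
grip_force: 0.0
the job is handed in; nothing more can be done
None
```

All three gauges were punched and hung on the peg in order (long, mid, short), and the job was handed in at 61.6 s; the hand-in returned no verdict.

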